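Cover the potato with the lid that fits its dish

ROBOT

A 6-joint arm with a two-finger parallel gripper is mounted at the origin on a cart in front of the work surface, level with it; the furniture and walls round the work are solid. World frame = base frame: x ahead of the robot, y to its left, z up, the work surface at z = 0. Lengths are in m, angles in degrees, forces in N, time in s.
With the tool pointing down it reaches from about 0.375 to 0.9 m from the base axis. Payload 3.1 kg.
Tool frame: the origin (TCP) lies at the very end of the fingers, on their centre line; the grasp point (between the pads) lies bot.grip_point_offset behind it (bot.grip_point_offset is the distance from the TCP to the grasp point, in m); z points along the fingers, y is the line along which they close (so a half turn about z gives the same grasp; the last joint's range is limited). The gripper opens to 87 mm and grips with 3 to 60 N. Pads are 19 mm wide; open, the fingers measure 117 mm over their backs; the gripper's body (75 mm by 190 mm) begins 51 mm behind the grasp point.
Start: joints at [65.976, 30.224, 82.088, -0, 67.689, -10.227], TCP at [0.149, 0.607, 0.19] pointing down, gripper open.
Joint ranges: [-176.69, 176.69], [-43.24, 126.21], [12.49, 139.97], [-82, 262], [0, 151.66], [-163.58, 163.58]. Speed limits (degrees/s): [159.86, 159.86, 180, 180, 180, 180].

INTERFACE

Orientations are given as a 3x3 rotation matrix whose columns are the frame's x, y, z axes.
In Python, from rig import bot, viewer, ticket gives the robot as it stands.
- The arm moves only by the tool servo_tool, never from a script. Its argument "targets" is a list of rows, each an object with "offset": the shift along the tool's x, y, z in m, a list of three; "dr": the turn, a rotation vector about the tool's x, y, z in degrees, a list of three. In form: [{"offset": [x, y, z], "dr": [ax, ay, az]}, ...]. A call has 1 to 20 rows; each row is the pose to reach, as a shift and turn from the pose commanded when the call began, along the tool's axes at that moment; what a row does not reach only later rows make up. A row lasts 1/12 s, in which the tool goes at most 41.7 mm and 7.16 degrees, less where a joint would pass 70% of its speed; a pose out of reach is approached as far as the arm can. A call with a gripper value outside its range is refused whole. "gripper" is the gripper command: -1 is fully open, 1 is shut, values between are in proportion, set as the call begins (left out, the last holds). The fingers move at their own pace and stop on an object; the grip force is fixed at half the most. Time passes only in rows, so rows that repeat a pose let the fingers close. It gives the time, the measured TCP pose, the force, the opening and the grip force at its end, in the units of the state.
- bot.read_state(): the state, without advancing time (a new reading comes with each control period).
- viewer.capture(name): name is "scene" or "top"; returns a dict with "color" (384x512x3 uint8, red, green, blue), "camera_matrix" (3x3 intrinsics, pixels), "R" (3x3) and "t" (3): a world point X has camera coordinates R X + t. Camera axes: x right, y down, z forward; pixel columns grow to the right and rows downward; lengths in m; the calibration is good to about 2 mm. A picture is of the moment at which its call begins. There is no depth.
- ticket.hand_in(): hands the job in; it is judged then, once.
The state is a dict: "time_s": time; "joint_positions": joint angles; "qvel": joint speeds; "tau": joint torques, N m; "position": TCP position; "tcp_rot": TCP orientation; "force": force on the tool from outside, world axes, zero at the start; "moment": the same for the moment, N m; "opening": opening from 0.0 (shut) to 1.0 (fully open); "grasp_force": force on a finger pad.
Only numpy, scipy, OpenCV 4.12 (cv2) and the standard library are available. Lean on these libraries where they do the work, as an engineer would, in place of code of your own. Each camera call takes 0.05 s, during which the arm holds its last target. There are 200 camera calls.

TASK

One of the two blue stoneware dishes holds a potato, the other a cork: cover the potato with the lid that fits its dish, fully seated and level, and leave the other dish and lid, the cork and everything round about where they are. The lids stand packed in the plate rack where only their rims can be reached, so lift the right one out by its rim, lay it down gently on a clear bit of worktop, knob up, without letting it fall over, then let go and take it again by its knob and set it gently on the dish.

Things in the scene. Friction and masses are not known exactly. Their poses are not given: they have to be found in the camera images.
- dish_big: larger round blue stoneware dish, open, loose, 0.6 kg: rim 118 mm across outside, 108 inside, 62 high, floor 6 thick; two ear lugs along its y axis reach 72 mm from its axis at heights 42 to 52. Origin: centre of its underside, z up. Both dishes stand on the worktop right of the wooden post, in either order. With its lid seated, the lid's origin lies 62 mm above the dish's.
- dish_small: smaller round blue stoneware dish, open, loose, 0.45 kg: rim 98 mm across outside, 88 inside, 62 high, floor 6 thick; ear lugs reach 62 mm from its axis. Origin: centre of its underside, z up. With its lid seated, the lid's origin lies 62 mm above the dish's.
- lid_big: lid of the larger dish, 0.25 kg: plate 122 mm across, 8 thick; plug below it 101 across, 6 deep, fits inside the rim; knob above it 28 across, grip 16 to 33 mm above the underside of the plate, on a thinner neck. Origin: on the axis at the underside of the plate; x points out along the knob. Starts on edge in the rack, origin 67 mm up, rim's top 128; lying knob up on the worktop, origin 6 mm up.
- lid_small: lid of the smaller dish, 0.17 kg: plate 102 mm across, 8 thick; plug 81 across, 6 deep; knob, origin and axes as on the larger lid. Starts on edge in the rack, origin 55 mm up, rim's top 106; lying knob up on the worktop, origin 6 mm up.
- rack: fixed wooden plate rack on the worktop left of the post, 172 mm along its x, 94 wide along y: two rails 16 high, dowels up to 69 at y = +-40, every 24 mm along x. Origin: centre of its underside, z up. The lids stand across it at x = -61 and +11 mm in either order, knobs towards +x, between dowels, leaning up to 5 degrees; a breakfast board stands at x = +60 mm.
- potato: brown potato about 45 x 49 x 34 mm, lying in the middle of one of the dishes. Origin: centre of its underside.
- wine_cork: wine cork, 23 mm across, 38 mm tall, standing in the other dish. Origin: centre of its underside.
- breakfast_board: wooden breakfast board 130 x 80 x 13 mm standing on its long edge in the rack. Origin: centre of its lower edge, x along its thickness. To be left alone.
- salt_shaker: glass salt shaker with grey top, 44 mm across, 90 mm tall, towards the wall. Origin: centre of its underside. To be left alone.
- jam_jar: jam jar with green lid, 64 mm across, 99 mm tall, towards the wall. Origin: centre of its underside. To be left alone.
- spice_thyme: spice jar with black cap, 40 mm across, 105 mm tall, towards the wall. Origin: centre of its underside. To be left alone.
- post (a point): centre, at worktop height, of the fixed oak post (floor to ceiling, 123 x 93 mm) between the rack's worktop on the left and the dishes' worktop on the right. Nothing of it is nearer than 0.50 m to the robot's base axis, so a lid is carried past it on the robot's side, closer in than that.
- clear_patch (a point): a point on the dishes' worktop to the robot's right of both dishes, with bare worktop for 60 mm round it and for 0.3 m more along -x -y. That worktop's front edge runs along the direction x = y (dishes one behind the other along it, towards +x +y), its wall lies towards +x -y.
Not all that is in view belongs to the job. What is shaped like the lid_small but pink is not meant.

How it is judged (in metres and radians):
On the way:
1. the lid that fits the potato's dish is out of the rack, lying knob up on the worktop clear of both dishes, let go and still (((horizontal distance between potato and dish_big below 0.05 m and angle between lid_big's own x axis and vertical below 0.25 rad and height (world z) of lid_big below 0.08 m and distance of lid_big from where it was at the start of the episode above 0.06 m and contact force between the fingers and lid_big below 0.1 N and linear speed of lid_big below 0.02 m/s and horizontal distance between lid_big and dish_big above 0.09 m and horizontal distance between lid_big and dish_small above 0.09 m) or (horizontal distance between potato and dish_small below 0.05 m and angle between lid_small's own x axis and vertical below 0.25 rad and height (world z) of lid_small below 0.08 m and distance of lid_small from where it was at the start of the episode above 0.06 m and contact force between the fingers and lid_small below 0.1 N and linear speed of lid_small below 0.02 m/s and horizontal distance between lid_small and dish_big above 0.09 m and horizontal distance between lid_small and dish_small above 0.09 m))), for 0.2 s.
At the end, for the whole second after the job is handed in: the fitting lid sits on the potato's dish: centred within 6 mm, seating plane 60 to 65 mm above the dish's underside, level within 0.05 rad, released, at rest; that dish moved under 40 mm; cork still in the other dish; other dish and lid moved under 30 mm (((horizontal distance between potato and dish_big below 0.05 m and horizontal distance between lid_big and dish_big below 0.006 m and z of lid_big in the frame of dish_big between 0.06 and 0.065 m and angle between lid_big's own x axis and vertical below 0.05 rad and angle between dish_big's own z axis and vertical below 0.05 rad and distance of dish_big from where it was at the start of the episode below 0.04 m and linear speed of lid_big below 0.02 m/s and contact force between each of the arm, the fingers and lid_big below 0.1 N and horizontal distance between wine_cork and dish_small below 0.05 m and distance of each of lid_small, dish_small from where it was at the start of the episode below 0.03 m) or (horizontal distance between potato and dish_small below 0.05 m and horizontal distance between lid_small and dish_small below 0.006 m and z of lid_small in the frame of dish_small between 0.06 and 0.065 m and angle between lid_small's own x axis and vertical below 0.05 rad and angle between dish_small's own z axis and vertical below 0.05 rad and distance of dish_small from where it was at the start of the episode below 0.04 m and linear speed of lid_small below 0.02 m/s and contact force between each of the arm, the fingers and lid_small below 0.1 N and horizontal distance between wine_cork and dish_big below 0.05 m and distance of each of lid_big, dish_big from where it was at the start of the episode below 0.03 m))); the robot touches nothing.
It fails at once if a lid falls over (turns faster than 9 rad/s) (angular speed of any of lid_big, lid_small above 9 rad/s).
It fails at once if a lid is dropped onto its dish (let go over it more than 10 mm above its seat) ((horizontal distance between lid_big and dish_big below 0.04 m and z of lid_big in the frame of dish_big above 0.072 m and contact force between the fingers and lid_big below 0.1 N) or (horizontal distance between lid_small and dish_small below 0.04 m and z of lid_small in the frame of dish_small above 0.072 m and contact force between the fingers and lid_small below 0.1 N)).
It fails at once if the breakfast board, salt shaker, jam jar or spice jar is moved more than 30 mm (distance of any of breakfast_board, salt_shaker, jam_jar, spice_thyme from where it was at the start of the episode above 0.03 m).
It also fails if it takes over 69 s, if anything falls off the work surface, if the arm or the gripper's body presses on something with over 40 N, if the wrist force passes 120 N, or if a joint passes its speed limit or range.

## Working session

There is one attempt and no reset: what is moved stays moved. The work goes in short steps, Python scripts to look and compute and a tool call to move; the robot and the scene stay as the last step left them, time stands still between calls to the robot, and variables do not carry over. Pictures are saved under pics/ and viewed, at most 10 in all, crops included, and the job is handed in when it is done.

Besides the shell and the picture viewer there is one more tool, called as a command line: name --argument value ..., lists and objects as JSON in quotes. servo_tool: Moves the arm, as the interface text tells. Its arguments: {"type":"object","properties":{"targets":{"type":"array"},"gripper":{"type":"number"}},"required":["targets"]}

```bash
mkdir -p pics
python3 - <<'E'
from rig import bot, viewer
import cv2, numpy as np
for n in ("scene","top"):
    c=viewer.capture(n); cv2.imwrite(f"pics/{n}0.png",cv2.resize(c["color"][:,:,::-1],(800,600),interpolation=cv2.INTER_CUBIC))
    np.savez(f"{n}0.npz",**c); R,t=np.array(c["R"]),np.array(c["t"])
    print(n,c["camera_matrix"],"cam at",-R.T@t,"fwd",R[2])
print(bot.grip_point_offset,bot.read_state())
E
```

```text
scene [[472.38042011   0.         256.85628449]
 [  0.         472.38042011 194.6668251 ]
 [  0.           0.           1.        ]] cam at [-0.34079198 -0.56122816  1.08534134] fwd [ 0.60396771  0.40730329 -0.68507448]
top [[449.01973501   0.         256.2885699 ]
 [  0.         449.01973501 192.02264346]
 [  0.           0.           1.        ]] cam at [0.24726604 0.00301    1.57745094] fwd [ 0.18348794  0.00944062 -0.98297663]
0.0187 {'time_s': 0.1, 'joint_positions': array([ 6.59736962e+01,  3.02738494e+01,  8.21487373e+01,  1.84838431e-03,
        6.76872904e+01, -1.02282310e+01]), 'qvel': array([-0.00839737, -0.11357415, -0.05897808,  0.04912005,  0.06573602,
       -0.00552466]), 'tau': array([ 4.39674818e-05, -4.40985417e+01, -1.77151054e+01,  6.35212194e-02,
        5.32862451e-02, -2.76516056e-05]), 'position': array([0.14874308, 0.60631761, 0.18946898]), 'tcp_rot': array([[-9.71139225e-01,  2.38511955e-01, -8.08068479e-04],
       [ 2.38513037e-01,  9.71137738e-01, -1.73941048e-03],
       [ 3.69875601e-04, -1.88194461e-03, -9.99998161e-01]]), 'force': array([-0.96272454, -0.66492404,  0.14248097]), 'moment': array([-0.05111506,  0.00902172, -0.00650544]), 'grasp_force': 0.0, 'opening': 0.9983640936643833}
```

View pics/scene0.png

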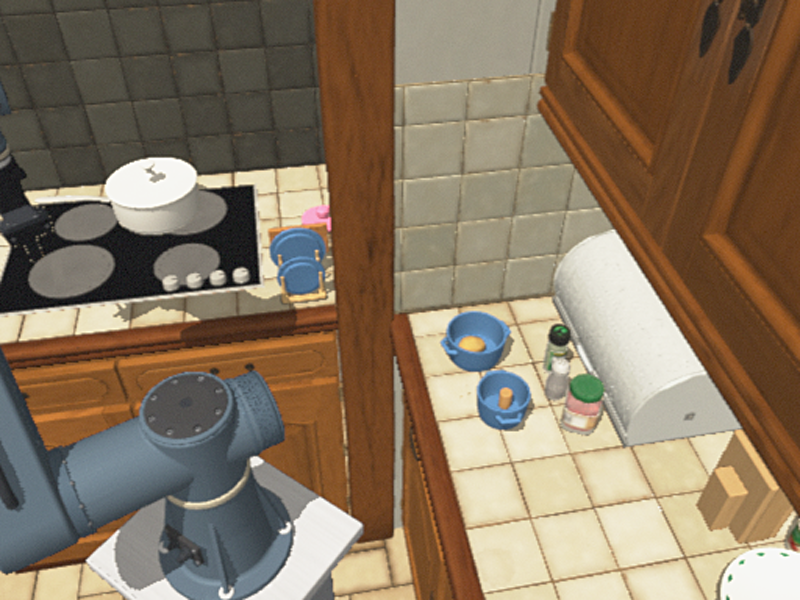

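View pics/top0.png

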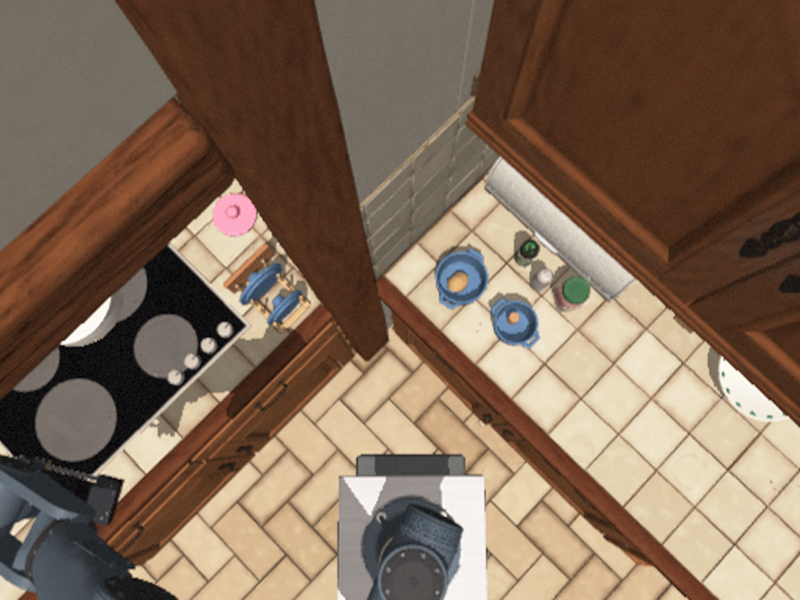

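The potato lies in the farther dish (scene 475,340; top 460,278), which looks larger, and the cork is in the nearer dish (503,400; 515,322). There are three lid candidates. Scene (298,248) is the larger blue lid next to the board, scene (302,275) is the smaller blue lid, and (318,215) is the pink decoy. I'll check with one enlarged crop and a measurement.

```bash
cat > h.py <<'E'
import numpy as np, cv2
def ray(c,u,v):
    R,t=np.array(c["R"]),np.array(c["t"]); d=R.T@np.linalg.inv(c["camera_matrix"])@[u,v,1]
    return -R.T@t, d/np.linalg.norm(d)
def onz(c,u,v,z):
    o,d=ray(c,u,v); return o+d*(z-o[2])/d[2]
def tri(c1,p1,c2,p2):
    (a,d),(b,e)=ray(c1,*p1),ray(c2,*p2)
    s=np.linalg.lstsq(np.c_[d,-e],b-a,rcond=None)[0]; P,Q=a+d*s[0],b+e*s[1]
    return (P+Q)/2,np.linalg.norm(P-Q)
def proj(c,X):
    p=c["camera_matrix"]@(np.array(c["R"])@X+np.array(c["t"])); return p[:2]/p[2]
def blue(c):
    h=cv2.cvtColor(c["color"],cv2.COLOR_RGB2HSV)
    return cv2.inRange(h,(100,110,60),(120,255,255))
E
python3 - <<'E'
from h import *
T,S=dict(np.load("top0.npz")),dict(np.load("scene0.npz"))
for n,c in(("top",T),("scene",S)):
    k,l,st,ce=cv2.connectedComponentsWithStats(blue(c))
    for i in range(1,k):
        if st[i,4]>60: print(n,st[i],ce[i].round(1))
def crop(c,x,y,w,h): return cv2.resize(c["color"][y:y+h,x:x+w,::-1],(400,300),interpolation=cv2.INTER_CUBIC)
a=np.hstack([crop(T,136,146,80,60),crop(S,160,136,80,60)]);b=np.hstack([crop(T,265,145,100,75),crop(S,270,195,100,75)])
cv2.imwrite("pics/crop0.png",np.vstack([a,b]))
E
```

```text
scene [173 147  35  41 881] [190.8 165.2]
scene [283 200  43  37 889] [304.5 217.1]
scene [306 238  33  36 760] [321.  255.3]
```

View pics/crop0.png

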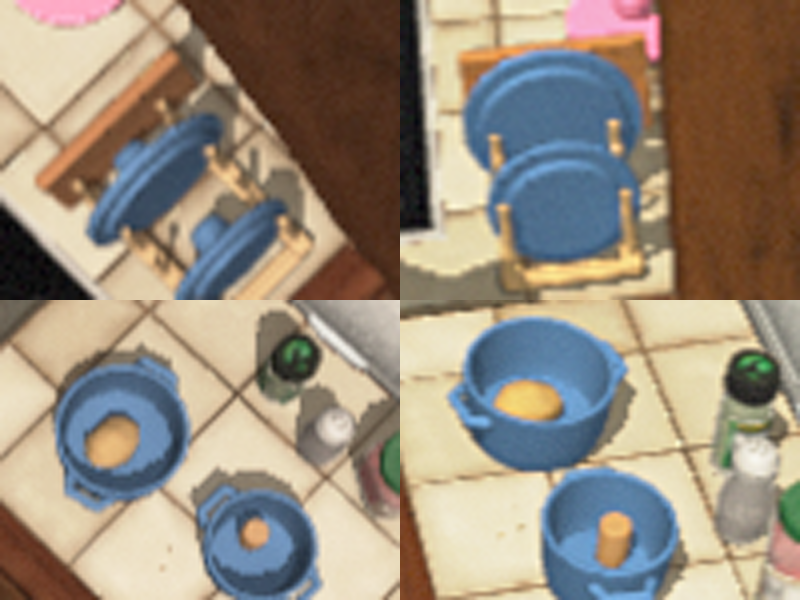

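The crop shows the potato in the larger dish. The lid next to the board (top crop 155,175; scene crop 550,110) is clearly larger than the other blue one, so it is lid_big, standing at rack x=+11. Next I'll measure the rack from its dowel tops, and both dishes.

Run:
```python
from h import *
from scipy.optimize import least_squares
T,S=dict(np.load("top0.npz")),dict(np.load("scene0.npz"))
tp=lambda x,y:(136+x/5-.4,146+y/5-.4); sp=lambda x,y:(160+(x-400)/5-.4,136+y/5-.4)
for n,a,b in(("x0y+",(127,228),(495,138)),("x0y-",(211,151),(613,122)),("x-72y-",(282,219),(626,193)),("biglid top rear rim",(0,0),(0,0)))[:3]:
    P,e=tri(T,tp(*a),S,sp(*b)); print(n,P.round(4),"gap",e.round(4))
# board top edge corners
for n,a,b in(("boardL",(40,182),(462,52)),("boardR",(175,55),(641,34))):
    P,e=tri(T,tp(*a),S,sp(*b)); print(n,P.round(4),e.round(4))
h=cv2.cvtColor(T["color"],cv2.COLOR_RGB2HSV); print("hsv",h[160,287],h[175,300],h[200,325])
for n,c,box in(("T",T,(265,145,365,225)),("S",S,(275,190,345,280))):
    hh=cv2.cvtColor(c["color"],cv2.COLOR_RGB2HSV); m=cv2.inRange(hh,(98,90,40),(125,255,255))
    z=np.zeros_like(m); z[box[1]:box[3],box[0]:box[2]]=m[box[1]:box[3],box[0]:box[2]]
    cn=sorted(cv2.findContours(z,cv2.RETR_EXTERNAL,cv2.CHAIN_APPROX_NONE)[0],key=cv2.contourArea)[-2:]
    for k in cn:
        p=k[:,0,:].astype(float); P=np.array([onz(c,*q,.062)[:2] for q in p])
        cam=-np.array(c["R"]).T@c["t"]
        ctr=P.mean(0); v=ctr-cam[:2]; v/=np.linalg.norm(v)
        for r in(.059,.049):
            x=ctr+v*.01
            for _ in range(3):
                d=(P-x)@v; F=P[d>.005]
                s=least_squares(lambda q:np.linalg.norm(F-q,axis=1)-r,x,loss="soft_l1",f_scale=.001); x=s.x
            print(n,cv2.contourArea(k),r,x.round(4),"resid med",np.median(abs(np.linalg.norm(F-x,axis=1)-r)).round(4),len(F))
```

```text
x0y+ [0.5329 0.3457 0.0681] gap 0.0042
x0y- [0.586  0.2876 0.074 ] gap 0.0021
x-72y- [0.5392 0.2387 0.0679] gap 0.0021
boardL [0.5598 0.3968 0.1013] 0.0009
boardR [0.6464 0.3091 0.1017] 0.0033
hsv [ 16  83 105] [106 100 186] [107  93 102]
T 589.5 0.059 [ 0.4694 -0.2184] resid med 0.0024 62
T 589.5 0.049 [ 0.4768 -0.2276] resid med 0.0019 51
T 847.0 0.059 [ 0.5769 -0.115 ] resid med 0.0029 50
T 847.0 0.049 [ 0.5903 -0.1196] resid med 0.0029 41
S 932.5 0.059 [ 0.4644 -0.2341] resid med 0.0023 46
S 932.5 0.049 [ 0.4756 -0.2318] resid med 0.0012 40
S 1125.5 0.059 [ 0.5781 -0.12  ] resid med 0.0012 46
S 1125.5 0.049 [ 0.5873 -0.1134] resid med 0.0019 40
```

```bash
cat >> h.py <<'E'
from scipy.spatial.transform import Rotation as Ro
def toolR(kdeg,tilt):
    """tool y along k (azimuth kdeg) when down; tilt deg swings the fingers' tips towards k"""
    a=np.radians(kdeg); k=np.array([np.cos(a),np.sin(a),0]); u=np.array([0,0,1.]); t=np.radians(tilt)
    z=-u*np.cos(t)+k*np.sin(t); y=k*np.cos(t)+u*np.sin(t); return np.c_[np.cross(y,z),y,z]
def go(p,R):
    from rig import bot
    s=bot.read_state(); R0=np.array(s["tcp_rot"]); 
    print("off",(R0.T@(np.array(p)-s["position"])).round(4),"dr",Ro.from_matrix(R0.T@R).as_rotvec(degrees=True).round(2))
E
python3 - <<'E'
from h import *
T,S=dict(np.load("top0.npz")),dict(np.load("scene0.npz"))
tp=lambda x,y:(136+x/5-.4,146+y/5-.4); sp=lambda x,y:(160+(x-400)/5-.4,136+y/5-.4)
k=np.array([.7071,.7071]);o=np.array([.5595,.3167])
for n,c,q in(("top rim mid upper",T,tp(155,147)),("scene rim top",S,sp(552,50))):
    P=onz(c,*q,.128)[:2]; print(n,P.round(4),"rack x",((P-o)@k).round(4),"y",((P-o)@[-.7071,.7071]).round(4))
for q in((500,383),(600,480),(640,520),(430,310)): print("edge",q,onz(T,q[0]*.64,q[1]*.64,0).round(3))
go([.570,.327,.20],toolR(45,0))
E
```

```text
top rim mid upper [0.5775 0.3139] rack x 0.0108 y -0.0147
scene rim top [0.5711 0.324 ] rack x 0.0134 y -0.003
edge (500, 383) [ 0.351 -0.203  0.   ]
edge (600, 480) [ 0.14  -0.414  0.   ]
edge (640, 520) [ 0.056 -0.495  0.   ]
edge (430, 310) [ 0.518 -0.049  0.   ]
off [-0.4757 -0.1708 -0.0104] dr [-1.10e-01  1.00e-02  3.12e+01]
```

servo_tool --targets '[{"offset": [-0.474,-0.173,-0.01],"dr": [0,0,31.2]},{"offset": [-0.474,-0.173,-0.01],"dr": [0,0,31.2]},{"offset": [-0.474,-0.173,-0.01],"dr": [0,0,31.2]},{"offset": [-0.474,-0.173,-0.01],"dr": [0,0,31.2]},{"offset": [-0.474,-0.173,-0.01],"dr": [0,0,31.2]},{"offset": [-0.474,-0.173,-0.01],"dr": [0,0,31.2]},{"offset": [-0.474,-0.173,-0.01],"dr": [0,0,31.2]},{"offset": [-0.474,-0.173,-0.01],"dr": [0,0,31.2]},{"offset": [-0.474,-0.173,-0.01],"dr": [0,0,31.2]},{"offset": [-0.474,-0.173,-0.01],"dr": [0,0,31.2]},{"offset": [-0.474,-0.173,-0.01],"dr": [0,0,31.2]},{"offset": [-0.474,-0.173,-0.01],"dr": [0,0,31.2]},{"offset": [-0.474,-0.173,-0.01],"dr": [0,0,31.2]},{"offset": [-0.474,-0.173,-0.01],"dr": [0,0,31.2]},{"offset": [-0.474,-0.173,-0.01],"dr": [0,0,31.2]},{"offset": [-0.474,-0.173,-0.01],"dr": [0,0,31.2]}]' --gripper 0.3

```text
time_s: 1.43
position: [0.5662, 0.3267, 0.1998]
tcp_rot: [[-0.708, 0.706, -0.002], [0.706, 0.708, -0.0], [0.001, -0.002, -1.0]]
force: [0.1, 0.9, -0.4]
opening: 0.349
grasp_force: 0.0
```

Run:
```python
from h import *
from rig import bot, viewer
go([.569,.325,.20],toolR(45,0)); s=bot.read_state(); print(s["time_s"],s["joint_positions"].round(1),s["force"],s["position"])
im=[]
for n,x,y,w,h in(("scene",140,90,100,120),("top",120,110,100,120)):
    c=viewer.capture(n); np.savez(n+"1.npz",**c); im.append(cv2.resize(c["color"][y:y+h,x:x+w,::-1],(400,480),interpolation=cv2.INTER_CUBIC))
cv2.imwrite("pics/c1.png",np.hstack(im))
```

```text
off [-0.0032  0.0008 -0.0002] dr [-0.1  -0.09  0.08]
1.4333 [ 20.2  32.   77.    0.   71.1 -24.9] [ 0.13081762  0.94308688 -0.44262647] [0.56615696 0.32667459 0.19978613]
```

View pics/c1.png

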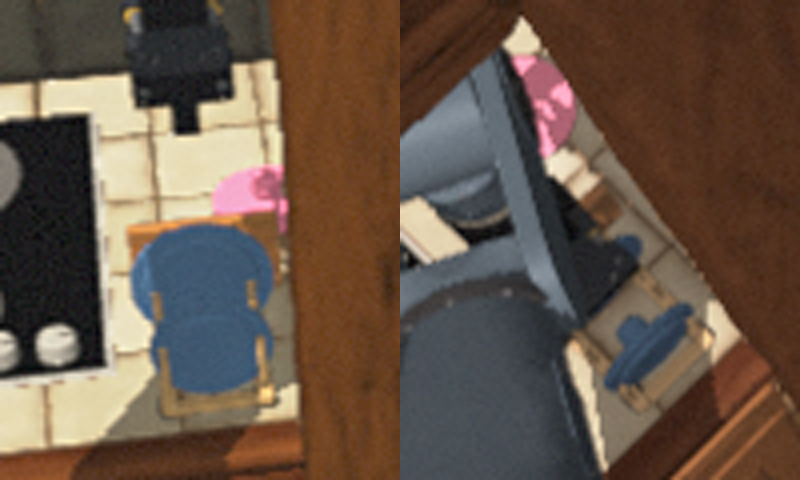

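The scene view shows the closed-in fingers (crop 186,132) over the big lid and board, and the way down is clear. I'll descend while watching the force.

servo_tool --targets '[{"offset": [-0.003,0.001,0.03],"dr": [0,0,0]},{"offset": [-0.003,0.001,0.055],"dr": [0,0,0]},{"offset": [-0.003,0.001,0.065],"dr": [0,0,0]},{"offset": [-0.003,0.001,0.075],"dr": [0,0,0]},{"offset": [-0.003,0.001,0.082],"dr": [0,0,0]},{"offset": [-0.003,0.001,0.082],"dr": [0,0,0]}]'

```text
time_s: 2.03
position: [0.57, 0.3247, 0.1174]
tcp_rot: [[-0.708, 0.707, -0.002], [0.707, 0.708, -0.001], [0.001, -0.002, -1.0]]
force: [-0.2, 0.3, -0.5]
opening: 0.349
grasp_force: 0.0
```

servo_tool --targets '[{"offset": [0,0,0.01],"dr": [0,0,0]},{"offset": [0,0,0.02],"dr": [0,0,0]},{"offset": [0,0,0.02],"dr": [0,0,0]}]'

```text
time_s: 2.28
position: [0.5698, 0.3241, 0.0967]
tcp_rot: [[-0.707, 0.707, -0.003], [0.707, 0.707, -0.001], [0.001, -0.003, -1.0]]
force: [-0.8, 0.1, -0.8]
opening: 0.35
grasp_force: 0.0
```

servo_tool --targets '[{"offset": [0,0,0],"dr": [0,0,0]},{"offset": [0,0,0],"dr": [0,0,0]},{"offset": [0,0,0],"dr": [0,0,0]},{"offset": [0,0,0],"dr": [0,0,0]},{"offset": [0,0,0],"dr": [0,0,0]},{"offset": [0,0,0],"dr": [0,0,0]}]' --gripper 1

```text
time_s: 2.78
position: [0.5711, 0.3245, 0.0987]
tcp_rot: [[-0.707, 0.707, 0.001], [0.707, 0.707, 0.0], [-0.0, 0.001, -1.0]]
force: [-0.7, 0.4, 0.1]
opening: 0.029
grasp_force: 0.0
```

Run:
```python
from h import *
from rig import bot, viewer
im=[]
for n,x,y,w,h in(("scene",140,90,100,120),("top",120,110,100,120)):
    c=viewer.capture(n); np.savez(n+"2.npz",**c); print(n,proj(c,[.571,.3245,.0987]),((proj(c,[.571,.3245,.0987])-[x,y])*4).round())
    im.append(cv2.resize(c["color"][y:y+h,x:x+w,::-1],(400,480),interpolation=cv2.INTER_CUBIC))
cv2.imwrite("pics/c2.png",np.hstack(im))
```

```text
scene [190.62710698 152.53158068] [203. 250.]
top [165.20026813 178.82590806] [181. 275.]
```

View pics/c2.png

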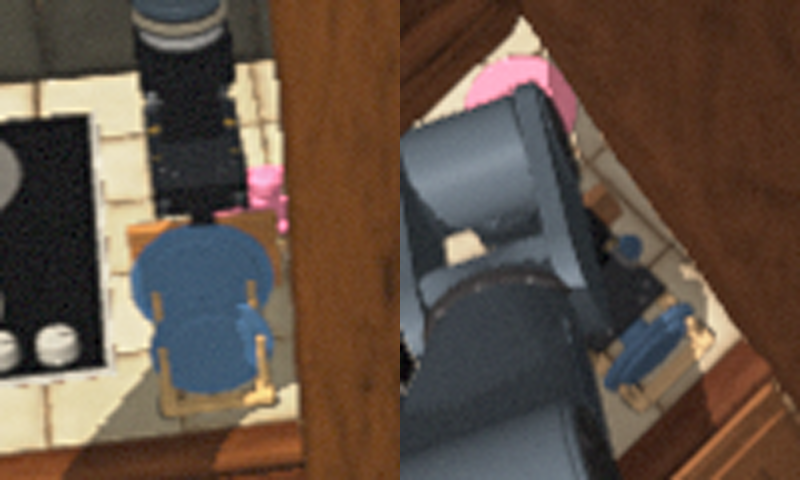

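Run:
```python
from h import *
S=dict(np.load("scene1.npz")); T=dict(np.load("top1.npz"))
c=lambda p:((p-[140,90])*4).round()
print("tcp c1",c(proj(S,[.5662,.3267,.2])), "±y finger tips 15/30mm:",[c(proj(S,np.array([.5662,.3267,.2])+d*np.array([.707,.707,0]))) for d in(-.03,-.015,.015,.03)])
for x in(-.03,-.02,-.01,0,.011): # rack x -> rim top
    p=np.array([.5595,.3167])+x*np.array([.7071,.7071]); print(x,c(proj(S,[*p,.128])),"dowel",c(proj(S,[*p,.069])))
```

```text
tcp c1 [186. 152.] ±y finger tips 15/30mm: [array([189., 174.]), array([187., 163.]), array([184., 142.]), array([183., 131.])]
-0.03 [201. 255.] dowel [207. 311.]
-0.02 [200. 247.] dowel [206. 303.]
-0.01 [199. 240.] dowel [205. 295.]
0 [198. 233.] dowel [204. 288.]
0.011 [197. 224.] dowel [203. 280.]
```

Run:
```python
from h import *
a=dict(np.load("scene1.npz"))["color"];b=dict(np.load("scene2.npz"))["color"]
f=lambda i,x,y:cv2.resize(i[y:y+60,x:x+40,::-1],(400,600),interpolation=cv2.INTER_CUBIC)
cv2.imwrite("pics/c3.png",np.hstack([f(a,167,95),f(b,170,125)]))
```

```text
(no output)
```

View pics/c3.png

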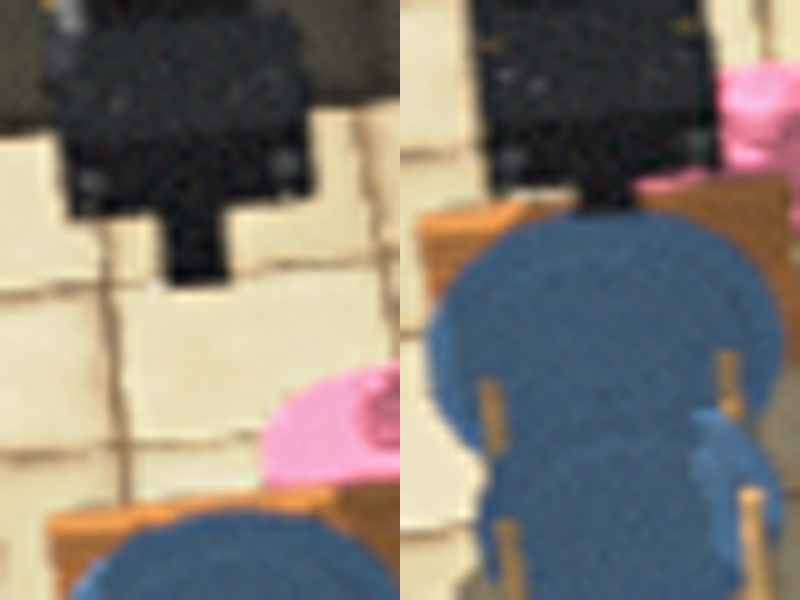

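Run:
```python
from h import *
S=dict(np.load("scene2.npz")); T=dict(np.load("top2.npz"))
k=np.array([.7071,.7071,0]);e=np.array([.7071,-.7071,0]);t=np.array([.571,.3245,.0987]);z=np.array([0,0,1])
for dz in(0,.04):
  for d in(-.095,.095,-.037):
    for s in(-.0375,.0375):
      X=t+d*k+s*e+z*(.07+dz); print(dz,d,s,"S10",((proj(S,X)-[170,125])*10).round()+[400,0],"T4",((proj(T,X)-[120,110])*4).round()+[400,0])
print("base axis S800",[(proj(S,[0,0,q])/.64).round() for q in(0,.1,.2,.3)],"T800",[(proj(T,[0,0,q])/.64).round() for q in(0,.2,.4)])
h=cv2.cvtColor(T["color"],cv2.COLOR_RGB2HSV)
```

```text
0 -0.095 -0.0375 S10 [491. 297.] T4 [610. 371.]
0 -0.095 0.0375 S10 [732. 272.] T4 [678. 305.]
0 0.095 -0.0375 S10 [455. -47.] T4 [449. 209.]
0 0.095 0.0375 S10 [676. -68.] T4 [517. 145.]
0 -0.037 -0.0375 S10 [479. 185.] T4 [560. 321.]
0 -0.037 0.0375 S10 [714. 162.] T4 [628. 256.]
0.04 -0.095 -0.0375 S10 [477. 194.] T4 [600. 363.]
0.04 -0.095 0.0375 S10 [723. 169.] T4 [669. 295.]
0.04 0.095 -0.0375 S10 [ 442. -148.] T4 [435. 196.]
0.04 0.095 0.0375 S10 [ 667. -168.] T4 [504. 131.]
0.04 -0.037 -0.0375 S10 [466.  83.] T4 [549. 311.]
0.04 -0.037 0.0375 S10 [705.  59.] T4 [618. 245.]
base axis S800 [array([226., 541.]), array([216., 507.]), array([204., 469.]), array([191., 425.])] T800 [array([410., 548.]), array([411., 566.]), array([411., 590.])]
```

The picture shows the gripper (body edge at crop 490–720, about 165–195) roughly 8–10 px higher in the scene than the reported TCP predicts. The fingertips end at the lid's rim (610,212), which means they closed just above the lid. I'll reopen and go down in small force-checked steps.

servo_tool --targets '[{"offset": [0,0,-0.01],"dr": [0,0,0]},{"offset": [0,0,-0.01],"dr": [0,0,0]},{"offset": [0,0,-0.01],"dr": [0,0,0]},{"offset": [0,0,-0.01],"dr": [0,0,0]},{"offset": [0,0,-0.01],"dr": [0,0,0]}]' --gripper 0.3

```text
time_s: 3.3
position: [0.5708, 0.3245, 0.1084]
tcp_rot: [[-0.707, 0.707, -0.0], [0.707, 0.707, -0.0], [-0.0, -0.0, -1.0]]
force: [0.3, 0.4, -0.3]
opening: 0.292
grasp_force: 0.0
```

servo_tool --targets '[{"offset": [0,0,0.004],"dr": [0,0,0]},{"offset": [0,0,0.008],"dr": [0,0,0]},{"offset": [0,0,0.012],"dr": [0,0,0]},{"offset": [0,0,0.016],"dr": [0,0,0]}]'

```text
time_s: 3.63
position: [0.5706, 0.3244, 0.0915]
tcp_rot: [[-0.707, 0.707, -0.001], [0.707, 0.707, -0.0], [0.0, -0.001, -1.0]]
force: [0.1, -0.4, 0.2]
opening: 0.35
grasp_force: 0.0
```

Run:
```python
from h import *
from rig import bot, viewer
im=[]
for n,x,y,w,h in(("scene",160,110,60,90),("top",136,126,60,90)):
    c=viewer.capture(n); np.savez(n+"4.npz",**c)
    im.append(cv2.resize(c["color"][y:y+h,x:x+w,::-1],(400,600),interpolation=cv2.INTER_CUBIC))
cv2.imwrite("pics/c4.png",np.hstack(im))
s=bot.read_state();print(s["position"],s["force"],s["opening"])
```

```text
[0.57007    0.32412669 0.09101019] [-0.2192936   0.13329708 -0.44417025] 0.3521825018880428
```

View pics/c4.png

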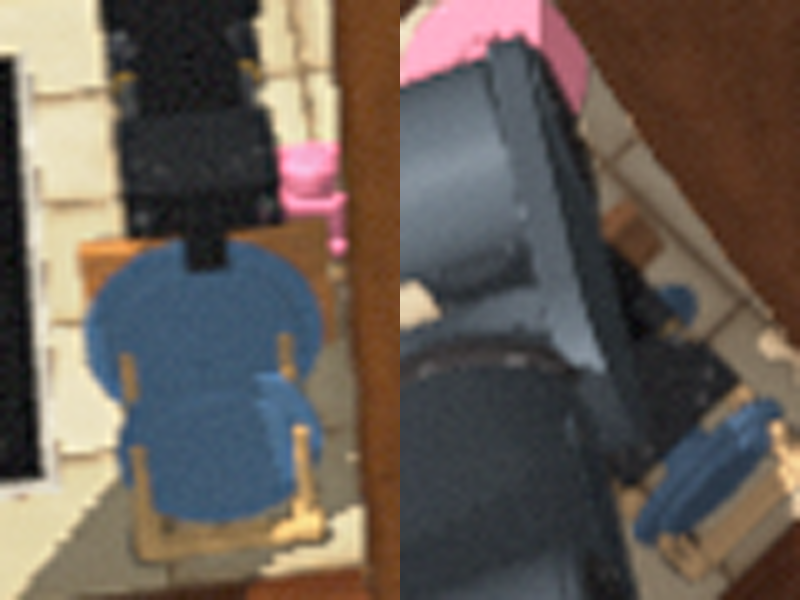

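The near finger now shows in front of the big lid (crop 205,270), and its tip sits at about rim height. The real tip is therefore about 39 mm above the reported z. I'll go on down with checks.

servo_tool --targets '[{"offset": [0,0,0.005],"dr": [0,0,0]},{"offset": [0,0,0.01],"dr": [0,0,0]},{"offset": [0,0,0.015],"dr": [0,0,0]},{"offset": [0,0,0.015],"dr": [0,0,0]}]'

```text
time_s: 4.07
position: [0.57, 0.3241, 0.0759]
tcp_rot: [[-0.707, 0.707, -0.002], [0.707, 0.707, -0.001], [0.001, -0.002, -1.0]]
force: [0.3, -0.4, 0.6]
opening: 0.35
grasp_force: 0.0
```

servo_tool --targets '[{"offset": [0,0,0.005],"dr": [0,0,0]},{"offset": [0,0,0.01],"dr": [0,0,0]},{"offset": [0,0,0.013],"dr": [0,0,0]},{"offset": [0,0,0.013],"dr": [0,0,0]}]'

```text
time_s: 4.4
position: [0.5703, 0.3242, 0.0633]
tcp_rot: [[-0.707, 0.707, -0.002], [0.707, 0.707, -0.001], [0.001, -0.002, -1.0]]
force: [0.2, 0.3, 0.5]
opening: 0.346
grasp_force: 0.0
```

servo_tool --targets '[{"offset": [0,0,0],"dr": [0,0,0]},{"offset": [0,0,0],"dr": [0,0,0]},{"offset": [0,0,0],"dr": [0,0,0]},{"offset": [0,0,0],"dr": [0,0,0]},{"offset": [0,0,0],"dr": [0,0,0]},{"offset": [0,0,0],"dr": [0,0,0]}]' --gripper 1

```text
time_s: 4.9
position: [0.571, 0.3245, 0.0646]
tcp_rot: [[-0.707, 0.707, 0.0], [0.707, 0.707, 0.0], [-0.0, 0.0, -1.0]]
force: [0.0, -0.0, 0.4]
opening: 0.157
grasp_force: 29.9
```

The lid is gripped: the opening is 13.7 mm, which matches plate plus plug (14 mm). Lifting straight out.

servo_tool --targets '[{"offset": [0,0,-0.005],"dr": [0,0,0]},{"offset": [0,0,-0.015],"dr": [0,0,0]},{"offset": [0,0,-0.03],"dr": [0,0,0]},{"offset": [0,0,-0.045],"dr": [0,0,0]},{"offset": [0,0,-0.06],"dr": [0,0,0]},{"offset": [0,0,-0.08],"dr": [0,0,0]},{"offset": [0,0,-0.1],"dr": [0,0,0]},{"offset": [0,0,-0.12],"dr": [0,0,0]},{"offset": [0,0,-0.14],"dr": [0,0,0]},{"offset": [0,0,-0.16],"dr": [0,0,0]},{"offset": [0,0,-0.16],"dr": [0,0,0]}]'

```text
time_s: 5.82
position: [0.5737, 0.3257, 0.23]
tcp_rot: [[-0.707, 0.707, 0.009], [0.707, 0.707, 0.004], [-0.004, 0.009, -1.0]]
force: [0.2, 0.3, -0.5]
opening: 0.159
grasp_force: 29.9
```

Run:
```python
from h import *
from rig import bot, viewer
s=bot.read_state();print(s["joint_positions"].round(1))
im=[]
for n,x,y,w,h in(("scene",130,50,120,180),("top",106,66,120,180)):
    c=viewer.capture(n); np.savez(n+"5.npz",**c)
    im.append(cv2.resize(c["color"][y:y+h,x:x+w,::-1],(400,600),interpolation=cv2.INTER_CUBIC))
cv2.imwrite("pics/c5.png",np.hstack(im))
# waypoint: pull in along -k to radius .40
go([.30,.26,.225],toolR(45,0)); go([.385,-.05,.225],toolR(5,0));
```

```text
[ 19.9  30.5  74.7   0.   74.2 -25.1]
off [ 0.1461 -0.2373 -0.0003] dr [0.1  0.05 0.01]
off [-1.332e-01 -3.965e-01 -3.000e-04] dr [1.100e-01 1.000e-02 4.001e+01]
```

View pics/c5.png

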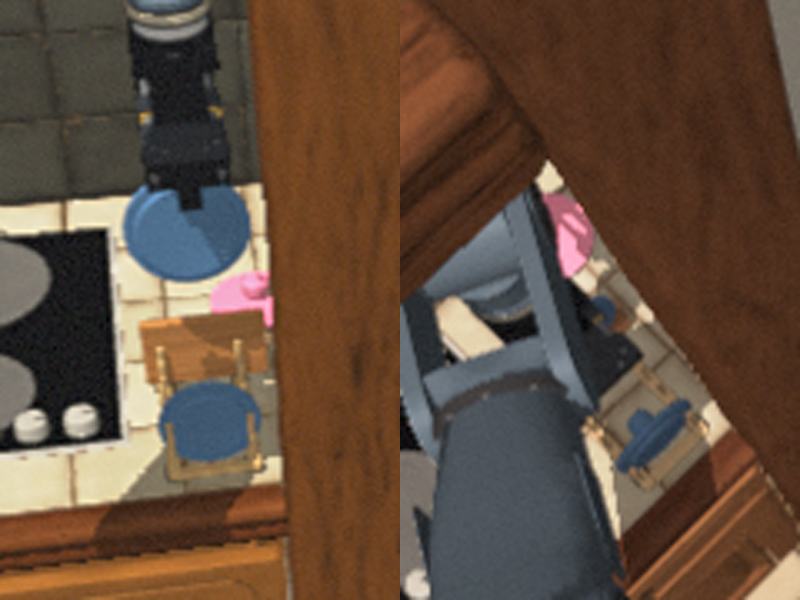

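The lid is held clear of the rack (scene crop 187,230). I'll pull it in towards the robot, turn it edge-on, and carry it past the post.

servo_tool --targets '[{"offset": [0.008,-0.015,0],"dr": [0,0,0]},{"offset": [0.024,-0.044,0],"dr": [0,0,0]},{"offset": [0.04,-0.074,0],"dr": [0,0,0]},{"offset": [0.056,-0.104,0],"dr": [0,0,0]},{"offset": [0.072,-0.133,0],"dr": [0,0,0]},{"offset": [0.088,-0.163,0],"dr": [0,0,0]},{"offset": [0.104,-0.193,0],"dr": [0,0,0]},{"offset": [0.118,-0.219,0],"dr": [0,0,0]},{"offset": [0.126,-0.233,0],"dr": [0,0,0]},{"offset": [0.126,-0.233,0],"dr": [0,0,-7]},{"offset": [0.126,-0.233,0],"dr": [0,0,-14]},{"offset": [0.126,-0.233,0],"dr": [0,0,-21]},{"offset": [0.126,-0.233,0],"dr": [0,0,-28]},{"offset": [0.126,-0.233,0],"dr": [0,0,-35]},{"offset": [0.126,-0.233,0],"dr": [0,0,-42]},{"offset": [0.126,-0.233,0],"dr": [0,0,-45]},{"offset": [0.126,-0.233,0],"dr": [0,0,-45]}]'

```text
time_s: 7.33
position: [0.3157, 0.2483, 0.2231]
tcp_rot: [[-1.0, -0.001, -0.003], [-0.001, 1.0, -0.001], [0.003, -0.001, -1.0]]
force: [-0.4, -0.1, -1.9]
opening: 0.161
grasp_force: 29.9
```

servo_tool --targets '[{"offset": [-0.005,-0.014,0],"dr": [0,0,0]},{"offset": [-0.016,-0.042,0],"dr": [0,0,0]},{"offset": [-0.027,-0.07,0],"dr": [0,0,0]},{"offset": [-0.038,-0.1,0],"dr": [0,0,0]},{"offset": [-0.049,-0.13,0],"dr": [0,0,0]},{"offset": [-0.06,-0.16,0],"dr": [0,0,0]},{"offset": [-0.071,-0.19,0],"dr": [0,0,0]},{"offset": [-0.082,-0.22,0],"dr": [0,0,0]},{"offset": [-0.09,-0.25,0],"dr": [0,0,0]},{"offset": [-0.088,-0.28,0],"dr": [0,0,0]},{"offset": [-0.08,-0.31,0],"dr": [0,0,0]},{"offset": [-0.07,-0.34,0],"dr": [0,0,0]},{"offset": [-0.06,-0.37,0],"dr": [0,0,0]},{"offset": [-0.05,-0.4,0],"dr": [0,0,0]},{"offset": [-0.04,-0.43,0],"dr": [0,0,0]},{"offset": [-0.03,-0.46,0],"dr": [0,0,0]},{"offset": [-0.018,-0.49,0],"dr": [0,0,0]},{"offset": [-0.008,-0.51,0],"dr": [0,0,0]},{"offset": [-0.004,-0.518,0],"dr": [0,0,0]},{"offset": [-0.004,-0.518,0],"dr": [0,0,0]}]'

```text
time_s: 9.0
position: [0.3202, -0.2704, 0.2237]
tcp_rot: [[-1.0, 0.005, -0.001], [0.005, 1.0, 0.001], [0.001, 0.001, -1.0]]
force: [0.2, 0.3, -1.9]
opening: 0.162
grasp_force: 29.9
```

Run:
```python
from h import *
go([.33,-.33,.24],toolR(-45,0)); go([.38,-.38,.24],toolR(-45,0))
from rig import bot; print(bot.read_state()["joint_positions"].round(1))
```

```text
off [-0.01   -0.0595 -0.0164] dr [-3.0000e-02 -9.0000e-02  1.3474e+02]
off [-0.0603 -0.1093 -0.0165] dr [-3.0000e-02 -9.0000e-02  1.3474e+02]
[ -55.5   11.5  107.4   -0.    61.2 -145.3]
```

servo_tool --targets '[{"offset": [-0.02,-0.035,-0.005],"dr": [0,0,7]},{"offset": [-0.04,-0.07,-0.01],"dr": [0,0,14]},{"offset": [-0.06,-0.109,-0.016],"dr": [0,0,21]},{"offset": [-0.06,-0.109,-0.016],"dr": [0,0,28]},{"offset": [-0.06,-0.109,-0.016],"dr": [0,0,35]},{"offset": [-0.06,-0.109,-0.016],"dr": [0,0,42]},{"offset": [-0.06,-0.109,-0.016],"dr": [0,0,49]},{"offset": [-0.06,-0.109,-0.016],"dr": [0,0,56]},{"offset": [-0.06,-0.109,-0.016],"dr": [0,0,63]},{"offset": [-0.06,-0.109,-0.016],"dr": [0,0,70]},{"offset": [-0.06,-0.109,-0.016],"dr": [0,0,77]},{"offset": [-0.06,-0.109,-0.016],"dr": [0,0,84]},{"offset": [-0.06,-0.109,-0.016],"dr": [0,0,91]},{"offset": [-0.06,-0.109,-0.016],"dr": [0,0,98]},{"offset": [-0.06,-0.109,-0.016],"dr": [0,0,105]},{"offset": [-0.06,-0.109,-0.016],"dr": [0,0,112]},{"offset": [-0.06,-0.109,-0.016],"dr": [0,0,119]},{"offset": [-0.06,-0.109,-0.016],"dr": [0,0,126]},{"offset": [-0.06,-0.109,-0.016],"dr": [0,0,134.7]},{"offset": [-0.06,-0.109,-0.016],"dr": [0,0,134.7]}]'

```text
time_s: 10.67
position: [0.3816, -0.3755, 0.2395]
tcp_rot: [[0.706, 0.708, -0.001], [0.708, -0.706, 0.003], [0.001, -0.003, -1.0]]
force: [0.1, 0.4, -2.5]
opening: 0.161
grasp_force: 30.0
```

servo_tool --targets '[{"offset": [0,0,0],"dr": [-3,0,0]},{"offset": [0,0,0],"dr": [-8,0,0]},{"offset": [0,0,0],"dr": [-13,0,0]},{"offset": [0,0,0],"dr": [-18,0,0]},{"offset": [0,0,0],"dr": [-23,0,0]},{"offset": [0,0,0],"dr": [-28,0,0]},{"offset": [0,0,0],"dr": [-33,0,0]},{"offset": [0,0,0],"dr": [-38,0,0]},{"offset": [0,0,0],"dr": [-43,0,0]},{"offset": [0,0,0],"dr": [-48,0,0]},{"offset": [0,0,0],"dr": [-53,0,0]},{"offset": [0,0,0],"dr": [-56,0,0]},{"offset": [0,0,0],"dr": [-58,0,0]},{"offset": [0,0,0],"dr": [-58,0,0]},{"offset": [0,0,0],"dr": [-58,0,0]}]'

```text
time_s: 11.92
position: [0.3945, -0.3622, 0.236]
tcp_rot: [[0.654, 0.478, 0.586], [0.754, -0.482, -0.447], [0.069, 0.734, -0.676]]
force: [0.8, 0.2, -1.8]
opening: 0.16
grasp_force: 30.0
```

Run:
```python
from h import *
from rig import bot, viewer
s=bot.read_state(); print(s["joint_positions"].round(1)); t=np.array(s["position"]);R=np.array(s["tcp_rot"]);print(t,R[:,2])
im=[]
for n in("scene","top"):
    c=viewer.capture(n); np.savez(n+"6.npz",**c); p=proj(c,t); print(n,"tcp px",p.round(1))
    x,y=[int(v) for v in p-[60,80]]; x=max(0,min(x,392));y=max(0,min(y,224)); print("crop",x,y)
    im.append(cv2.resize(c["color"][y:y+160,x:x+120,::-1],(400,533),interpolation=cv2.INTER_CUBIC))
    hh=cv2.cvtColor(c["color"],cv2.COLOR_RGB2HSV); m=cv2.inRange(hh,(98,90,40),(118,255,255)); k,l,st,ce=cv2.connectedComponentsWithStats(m)
    for i in range(1,k):
        if st[i,4]>60: print(st[i],ce[i].round(1))
cv2.imwrite("pics/c6.png",np.hstack(im))
```

```text
[ -69.7   12.6  131.4  105.1   24.1 -124.3]
[ 0.39452587 -0.36219994  0.23602382] [ 0.58626214 -0.44718308 -0.67551758]
scene tcp px [361.1 249.4]
crop 301 169
[302 200  24  17  97] [317.  206.6]
[348 233  31  36 586] [364.9 251.2]
[312 248  27  27 292] [326.4 264.7]
top tcp px [383. 225.]
crop 322 144
[279 160  33  37 682] [295.5 176.9]
[172 187  20  20 190] [180.8 195.9]
[315 192  29  30 560] [329.3 206.5]
[366 208  31  20 337] [376.9 217.3]
```

View pics/c6.png

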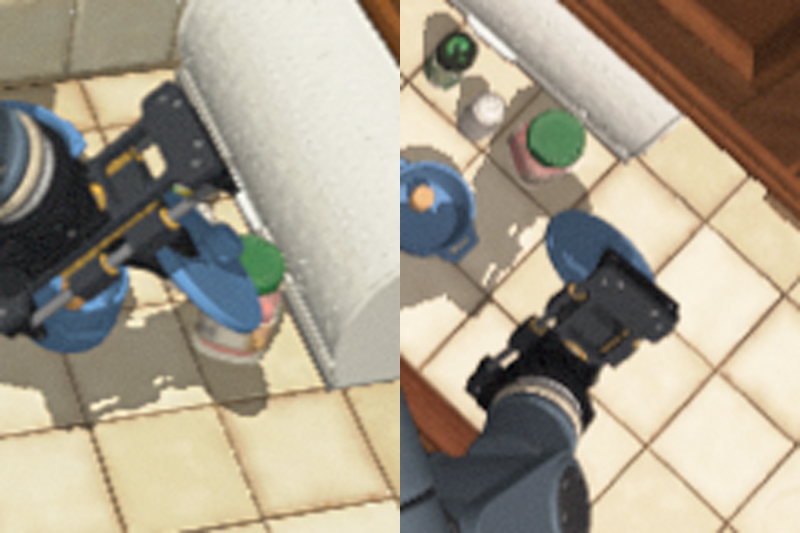

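The view shows the lid still held, but tilting outward drives the wrist through its singularity (j5 near 0, j4 flipped). Pixels: lid at scene crop (215,290), dish at (80,310). I'll go back to tool-down and tilt sideways along the free worktop instead.

Run:
```python
from h import *
go([.38,-.376,.25],toolR(-45,0))
```

```text
off [-0.0189  0.0124 -0.012 ] dr [46.88 -5.48  2.01]
```

servo_tool --targets '[{"offset": [-0.004,0.002,-0.002],"dr": [4,-0.5,0.2]},{"offset": [-0.007,0.004,-0.004],"dr": [8,-1,0.4]},{"offset": [-0.01,0.006,-0.006],"dr": [12,-1.4,0.5]},{"offset": [-0.014,0.009,-0.009],"dr": [16,-1.9,0.7]},{"offset": [-0.019,0.012,-0.012],"dr": [20,-2.3,0.9]},{"offset": [-0.019,0.012,-0.012],"dr": [25,-3,1.1]},{"offset": [-0.019,0.012,-0.012],"dr": [30,-3.5,1.3]},{"offset": [-0.019,0.012,-0.012],"dr": [35,-4.1,1.5]},{"offset": [-0.019,0.012,-0.012],"dr": [40,-4.7,1.7]},{"offset": [-0.019,0.012,-0.012],"dr": [46.9,-5.5,2]},{"offset": [-0.019,0.012,-0.012],"dr": [46.9,-5.5,2]},{"offset": [-0.019,0.012,-0.012],"dr": [46.9,-5.5,2]}]'

```text
time_s: 13.02
position: [0.3807, -0.3798, 0.2541]
tcp_rot: [[0.709, 0.705, -0.006], [0.705, -0.709, -0.011], [-0.012, 0.003, -1.0]]
force: [0.6, -0.8, -3.0]
opening: 0.157
grasp_force: 30.0
```

Run:
```python
from h import *
from rig import bot
print(bot.read_state()["joint_positions"].round(1))
go([.38,-.376,.25],toolR(-45,0)); go([.29,-.45,.25],toolR(-135,0));
```

```text
[-56.4  19.2  90.2  -0.7  70.3 -11. ]
off [ 0.0022 -0.0032  0.004 ] dr [ 0.18  0.67 -0.19]
off [-0.1138 -0.0141  0.0054] dr [ 0.67  0.39 89.81]
```

servo_tool --targets '[{"offset": [-0.015,-0.002,0],"dr": [0,0,6]},{"offset": [-0.03,-0.004,0],"dr": [0,0,12]},{"offset": [-0.05,-0.006,0],"dr": [0,0,19]},{"offset": [-0.07,-0.008,0],"dr": [0.5,0.3,26]},{"offset": [-0.09,-0.01,0],"dr": [0.5,0.4,33]},{"offset": [-0.105,-0.013,0],"dr": [0.6,0.4,40]},{"offset": [-0.114,-0.014,0.005],"dr": [0.7,0.4,47]},{"offset": [-0.114,-0.014,0.005],"dr": [0.7,0.4,54]},{"offset": [-0.114,-0.014,0.005],"dr": [0.7,0.4,61]},{"offset": [-0.114,-0.014,0.005],"dr": [0.7,0.4,68]},{"offset": [-0.114,-0.014,0.005],"dr": [0.7,0.4,75]},{"offset": [-0.114,-0.014,0.005],"dr": [0.7,0.4,82]},{"offset": [-0.114,-0.014,0.005],"dr": [0.7,0.4,89.8]},{"offset": [-0.114,-0.014,0.005],"dr": [0.7,0.4,89.8]},{"offset": [-0.114,-0.014,0.005],"dr": [0.7,0.4,89.8]}]'

```text
time_s: 14.27
position: [0.2901, -0.4494, 0.2475]
tcp_rot: [[0.711, -0.703, 0.005], [-0.703, -0.711, 0.003], [0.001, -0.006, -1.0]]
force: [0.7, -0.4, -0.5]
opening: 0.159
grasp_force: 30.0
```

servo_tool --targets '[{"offset": [0,0,0],"dr": [-3,0,0]},{"offset": [0,0,0],"dr": [-7,0,0]},{"offset": [0,0,0],"dr": [-11,0,0]},{"offset": [0,0,0],"dr": [-15,0,0]},{"offset": [0,0,0],"dr": [-19,0,0]},{"offset": [0,0,0],"dr": [-23,0,0]},{"offset": [0,0,0],"dr": [-27,0,0]},{"offset": [0,0,0],"dr": [-31,0,0]},{"offset": [0,0,0],"dr": [-35,0,0]},{"offset": [0,0,0],"dr": [-39,0,0]},{"offset": [0,0,0],"dr": [-43,0,0]},{"offset": [0,0,0],"dr": [-47,0,0]},{"offset": [0,0,0],"dr": [-51,0,0]},{"offset": [0,0,0],"dr": [-54,0,0]},{"offset": [0,0,0],"dr": [-55,0,0]},{"offset": [0,0,0],"dr": [-55,0,0]}]'

```text
time_s: 15.6
position: [0.291, -0.4491, 0.2462]
tcp_rot: [[0.712, -0.408, -0.572], [-0.702, -0.414, -0.58], [-0.0, 0.814, -0.581]]
force: [-0.8, 0.0, -1.9]
opening: 0.158
grasp_force: 30.0
```

Run:
```python
from h import *
from rig import bot, viewer
s=bot.read_state(); print(s["joint_positions"].round(1)); t=np.array(s["position"]);R=np.array(s["tcp_rot"])
for n in("scene","top"):
    c=viewer.capture(n); np.savez(n+"7.npz",**c)
    print(n,"tcp",proj(c,t).round(1),"k-face c",proj(c,t+R[:,1]*.004).round(1))
    # expected outline of the lid if centred at tcp: extreme points along tool axes
    print({a:proj(c,t+v).round(1).tolist() for a,v in(("far z+61",R[:,2]*.061),("x+",R[:,0]*.061),("x-",-R[:,0]*.061),("near",-R[:,2]*.061),("knobtop",R[:,1]*.034))})
    m=cv2.inRange(cv2.cvtColor(c["color"],cv2.COLOR_RGB2HSV),(98,90,40),(118,255,255)); k,l,st,ce=cv2.connectedComponentsWithStats(m)
    for i in range(1,k):
        if st[i,4]>60: print(st[i],ce[i].round(1))
```

```text
[-39.3  31.   98.1 -58.5  72.  125.7]
scene tcp [378.1 295.1] k-face c [378.8 295.2]
{'far z+61': [383.8, 324.5], 'x+': [405.1, 290.8], 'x-': [350.7, 299.6], 'near': [372.6, 266.4], 'knobtop': [384.2, 295.2]}
[178 165  30  23 482] [192.3 175.6]
[ 283  200   44   38 1020] [304.2 217.1]
[306 237  33  38 861] [321.1 255.3]
[ 354  265   55   59 2397] [381.5 295. ]
top tcp [415.7 259.7] k-face c [416.7 260.2]
{'far z+61': [424.4, 271.8], 'x+': [429.3, 244.6], 'x-': [402.0, 274.9], 'near': [406.7, 247.0], 'knobtop': [424.3, 264.2]}
[281 160  30  30 463] [298.3 172.7]
[172 187  20  20 188] [180.9 195.9]
[402 242  32  35 673] [418.  261.4]
```

The prediction and picture agree: the lid's blob (scene rows 265–324) shows its centre is at the reported TCP, so I can work with "TCP = lid centre". Lowering until the far rim nears the worktop.

servo_tool --targets '[{"offset": [0,-0.015,0.011],"dr": [0,0,0]},{"offset": [0,-0.035,0.025],"dr": [0,0,0]},{"offset": [0,-0.055,0.039],"dr": [0,0,0]},{"offset": [0,-0.075,0.0535],"dr": [0,0,0]},{"offset": [0,-0.095,0.068],"dr": [0,0,0]},{"offset": [0,-0.115,0.082],"dr": [0,0,0]},{"offset": [0,-0.135,0.096],"dr": [0,0,0]},{"offset": [0,-0.15,0.107],"dr": [0,0,0]},{"offset": [0,-0.16,0.114],"dr": [0,0,0]},{"offset": [0,-0.165,0.118],"dr": [0,0,0]},{"offset": [0,-0.165,0.118],"dr": [0,0,0]}]'

```text
time_s: 16.62
position: [0.2899, -0.4508, 0.0439]
tcp_rot: [[0.71, -0.41, -0.573], [-0.704, -0.411, -0.579], [0.002, 0.814, -0.58]]
force: [-0.6, -0.5, -1.3]
opening: 0.161
grasp_force: 30.0
```

Run:
```python
from h import *
from rig import bot
s=bot.read_state(); print(s["joint_positions"].round(1),s["force"].round(1),s["position"])
go([.29,-.45,.036],toolR(-135,55))
```

```text
[-39.6  51.4 101.7 -68.   61.  149.1] [-0.6 -0.5 -1.3] [ 0.2899374  -0.45075399  0.04394515]
off [-0.0005 -0.0068  0.0041] dr [-0.48 -0.25  0.07]
```

servo_tool --targets '[{"offset": [0,-0.002,0.001],"dr": [0,0,0]},{"offset": [0,-0.004,0.003],"dr": [0,0,0]},{"offset": [0,-0.004,0.003],"dr": [0,0,0]}]'

```text
time_s: 16.87
position: [0.2903, -0.4507, 0.0401]
tcp_rot: [[0.71, -0.41, -0.572], [-0.704, -0.41, -0.58], [0.003, 0.814, -0.58]]
force: [0.5, -0.0, -2.3]
opening: 0.158
grasp_force: 30.0
```

servo_tool --targets '[{"offset": [0,-0.002,0.001],"dr": [0,0,0]},{"offset": [0,-0.003,0.002],"dr": [0,0,0]},{"offset": [0,-0.003,0.002],"dr": [0,0,0]}]'

```text
time_s: 17.12
position: [0.2901, -0.4503, 0.036]
tcp_rot: [[0.71, -0.41, -0.572], [-0.704, -0.411, -0.579], [0.002, 0.814, -0.58]]
force: [0.1, -0.1, -0.9]
opening: 0.153
grasp_force: 30.0
```

servo_tool --targets '[{"offset": [0,-0.001,0.001],"dr": [0,0,0]},{"offset": [0,-0.002,0.001],"dr": [0,0,0]},{"offset": [0,-0.002,0.001],"dr": [0,0,0]}]'

```text
time_s: 17.37
position: [0.2901, -0.4503, 0.0343]
tcp_rot: [[0.711, -0.408, -0.573], [-0.704, -0.41, -0.58], [0.002, 0.816, -0.579]]
force: [-0.1, -0.5, 0.7]
opening: 0.155
grasp_force: 30.0
```

The far rim is on the worktop. Now I'll ease the grip open so the lid comes to lean on the lower finger.

servo_tool --targets '[{"offset": [0,0,0],"dr": [0,0,0]},{"offset": [0,0,0],"dr": [0,0,0]},{"offset": [0,0,0],"dr": [0,0,0]}]' --gripper 0.5

```text
time_s: 17.62
position: [0.2903, -0.45, 0.0336]
tcp_rot: [[0.71, -0.41, -0.572], [-0.704, -0.411, -0.579], [0.002, 0.814, -0.58]]
force: [-0.5, 0.5, -1.0]
opening: 0.236
grasp_force: 0.4
```

servo_tool --targets '[{"offset": [0,0,0],"dr": [0,0,0]},{"offset": [0,0,0],"dr": [0,0,0]},{"offset": [0,0,0],"dr": [0,0,0]},{"offset": [0,0,0],"dr": [0,0,0]}]' --gripper 0.3

```text
time_s: 17.95
position: [0.2902, -0.45, 0.0337]
tcp_rot: [[0.71, -0.409, -0.573], [-0.704, -0.411, -0.579], [0.002, 0.814, -0.58]]
force: [0.8, 0.3, -1.1]
opening: 0.342
grasp_force: 0.4
```

```bash
cat >> h.py <<'E'
def lidview(tag):
    from rig import bot, viewer
    s=bot.read_state(); t=np.array(s["position"])
    for n in("scene","top"):
        c=viewer.capture(n); np.savez(n+tag+".npz",**c)
        m=cv2.inRange(cv2.cvtColor(c["color"],cv2.COLOR_RGB2HSV),(98,90,40),(118,255,255)); k,l,st,ce=cv2.connectedComponentsWithStats(m)
        for i in range(1,k):
            if st[i,4]>60 and ce[i][0]>335: print(n,st[i],ce[i].round(1))
E
python3 - <<'E'
from h import *
lidview("8")
S=dict(np.load("scene8.npz"));T=dict(np.load("top8.npz"))
k=np.array([-.7071,-.7071,0]);x=np.array([.711,-.703,0])
for b in(35.5,31,25,10,0):
    c0=np.array([.290,-.4503,0])+k*(.0497-.061*np.cos(np.radians(b)));c0[2]=.061*np.sin(np.radians(b));a=np.radians(b)
    u=k*np.cos(a)-np.array([0,0,np.sin(a)])
    for n,c in(("S",S),("T",T)):
        Q=np.array([proj(c,c0+.061*(np.cos(f)*u+np.sin(f)*x)) for f in np.linspace(0,6.28,60)]); print(b,n,Q.min(0).round(),Q.max(0).round())
from rig import bot; s=bot.read_state(); print(s["time_s"],s["force"].round(1),s["grasp_force"],s["position"])
# stage targets
for b,t,ds,z in((28,53,-.0057,.0303),(24,50,-.0097,.0216),(20,47,-.0134,.0126),(16,44,-.0168,.0037),(12,41,-.0198,-.0053)):
    print(b,end=" ");go([*(np.array([.290,-.4503])+k[:2]*ds),z],toolR(-135,t))
E
```

```text
scene [ 341  320   48   52 1854] [364.6 346.5]
top [381 246  30  31 528] [396.3 263.2]
35.5 S [338. 320.] [386. 373.]
35.5 T [381. 245.] [409. 279.]
31 S [337. 320.] [386. 373.]
31 T [379. 244.] [409. 279.]
25 S [336. 321.] [385. 373.]
25 T [377. 244.] [408. 279.]
10 S [335. 324.] [384. 373.]
10 T [374. 242.] [408. 278.]
0 S [334. 328.] [383. 373.]
0 T [372. 242.] [407. 278.]
18.05 [ 0.2  0.6 -1. ] 0.42979324658517726 [ 0.29018897 -0.45003918  0.03367227]
28 off [ 0.0001 -0.0059 -0.0024] dr [ 1.54 -0.27  0.08]
24 off [ 0.0001 -0.0153 -0.0006] dr [ 4.54 -0.27  0.08]
20 off [ 0.0001 -0.0248  0.0016] dr [ 7.54 -0.26  0.09]
16 off [ 0.0001 -0.034   0.004 ] dr [10.54 -0.26  0.1 ]
12 off [ 0.0001 -0.043   0.0067] dr [13.54 -0.26  0.1 ]
```

The lid is leaning on the lower finger (pad force 0.4 N, outline matches about 30–35°). Now I'll lower it in a controlled ramp.

servo_tool --targets '[{"offset": [0,-0.003,-0.001],"dr": [0.8,0,0]},{"offset": [0,-0.006,-0.002],"dr": [1.5,0,0]},{"offset": [0,-0.009,-0.002],"dr": [2.5,0,0]},{"offset": [0,-0.012,-0.001],"dr": [3.5,0,0]},{"offset": [0,-0.0155,-0.0005],"dr": [4.5,0,0]},{"offset": [0,-0.0185,0],"dr": [5.5,0,0]},{"offset": [0,-0.0215,0.001],"dr": [6.5,0,0]},{"offset": [0,-0.025,0.0015],"dr": [7.5,0,0]},{"offset": [0,-0.025,0.0015],"dr": [7.5,0,0]}]'

```text
time_s: 18.8
position: [0.2994, -0.4408, 0.0124]
tcp_rot: [[0.71, -0.482, -0.514], [-0.704, -0.483, -0.52], [0.002, 0.731, -0.682]]
force: [0.8, 0.8, 0.4]
opening: 0.348
grasp_force: 0.5
```

Run:
```python
from h import *
lidview("9")
from rig import bot; s=bot.read_state(); print(s["time_s"],s["force"].round(1),s["grasp_force"],s["position"])
k=np.array([-.7071,-.7071,0])
for b,t,ds,z in((16,44,-.0168,.0037),(12,41,-.0198,-.0053),(10,40,-.021,-.0095)):
    print(b,end=" ");go([*(np.array([.290,-.4503])+k[:2]*ds),z],toolR(-135,t))
```

```text
scene [ 340  321   48   50 1800] [363.5 346.5]
top [378 247  32  29 539] [394.8 263.5]
18.9 [ 0.9  0.2 -0.6] 0.43037230032496154 [ 0.29945558 -0.44070876  0.01250293]
16 off [ 0.0001 -0.0087  0.0036] dr [ 3.03 -0.25  0.1 ]
12 off [ 0.0001 -0.0173  0.0075] dr [ 6.03 -0.24  0.1 ]
10 off [ 0.0001 -0.0212  0.0095] dr [ 7.03 -0.24  0.1 ]
```

servo_tool --targets '[{"offset": [0,-0.003,0.0012],"dr": [1,0,0]},{"offset": [0,-0.006,0.0024],"dr": [2,0,0]},{"offset": [0,-0.009,0.0036],"dr": [3,0,0]},{"offset": [0,-0.0115,0.005],"dr": [4,0,0]},{"offset": [0,-0.0145,0.006],"dr": [5,0,0]},{"offset": [0,-0.0175,0.0075],"dr": [6,0,0]},{"offset": [0,-0.0175,0.0075],"dr": [6,0,0]}]'

```text
time_s: 19.48
position: [0.3039, -0.4362, -0.0056]
tcp_rot: [[0.71, -0.533, -0.461], [-0.704, -0.535, -0.466], [0.002, 0.656, -0.755]]
force: [0.9, 1.0, -0.1]
opening: 0.349
grasp_force: 0.6
```

Run:
```python
from h import *
lidview("a")
from rig import bot; s=bot.read_state(); print(s["time_s"],s["force"].round(1),s["grasp_force"],s["position"])
R=np.array(s["tcp_rot"]); print(R.T@[.7071,.7071,0],R.T@[0,0,-1])
```

```text
scene [ 339  322   48   49 1730] [362.9 347.1]
top [377 249  33  27 507] [394.1 264.1]
19.5833 [ 0.5  0.3 -0.7] 0.41179718915373087 [ 0.3039788  -0.43618217 -0.00541853]
[ 0.0042061  -0.75429315 -0.65650969] [-0.00180229 -0.65652644  0.75430086]
```

servo_tool --targets '[{"offset": [0,-0.001,0.001],"dr": [0,0,0]},{"offset": [0,-0.002,0.002],"dr": [0,0,0]},{"offset": [0,-0.003,0.003],"dr": [0,0,0]},{"offset": [0,-0.003,0.003],"dr": [0,0,0]}]'

```text
time_s: 19.92
position: [0.3044, -0.4359, -0.0091]
tcp_rot: [[0.711, -0.531, -0.462], [-0.703, -0.535, -0.468], [0.002, 0.658, -0.753]]
force: [0.5, 2.1, 2.8]
opening: 0.351
grasp_force: 3.1
```

servo_tool --targets '[{"offset": [0,-0.002,-0.0017],"dr": [0,0,0]},{"offset": [0,-0.004,-0.0035],"dr": [0,0,0]},{"offset": [0,-0.006,-0.005],"dr": [0,0,0]},{"offset": [0,-0.008,-0.007],"dr": [0,0,0]},{"offset": [0,-0.01,-0.0087],"dr": [0,0,0]},{"offset": [0,-0.012,-0.0105],"dr": [0,0,0]},{"offset": [0,-0.014,-0.012],"dr": [0,0,0]},{"offset": [0,-0.016,-0.014],"dr": [0,0,0]},{"offset": [0,-0.016,-0.014],"dr": [0,0,0]}]'

```text
time_s: 20.67
position: [0.3195, -0.4206, -0.0092]
tcp_rot: [[0.711, -0.531, -0.461], [-0.704, -0.535, -0.468], [0.002, 0.657, -0.754]]
force: [-1.2, -0.9, 6.7]
opening: 0.349
grasp_force: 3.0
```

Run:
```python
from h import *
lidview("b")
from rig import bot; s=bot.read_state(); print(s["time_s"],s["force"].round(1),s["grasp_force"],s["position"])
```

```text
scene [ 338  325   49   45 1664] [361.9 347.5]
top [375 244  34  32 681] [393.1 261.4]
20.7667 [-1.  -1.2  5.5] 3.095230646431446 [ 0.31952299 -0.42064667 -0.00925526]
```

servo_tool --targets '[{"offset": [0,-0.001,-0.003],"dr": [0,0,0]},{"offset": [0,-0.004,-0.006],"dr": [0,0,0]},{"offset": [0,-0.007,-0.008],"dr": [0,0,0]},{"offset": [0,-0.01,-0.011],"dr": [0,0,0]},{"offset": [0,-0.014,-0.0145],"dr": [0,0,0]},{"offset": [0,-0.021,-0.021],"dr": [0,0,0]},{"offset": [0,-0.028,-0.027],"dr": [0,0,0]},{"offset": [0,-0.036,-0.034],"dr": [0,0,0]},{"offset": [0,-0.036,-0.034],"dr": [0,0,0]}]'

```text
time_s: 21.52
position: [0.3563, -0.3843, -0.008]
tcp_rot: [[0.712, -0.532, -0.459], [-0.702, -0.536, -0.468], [0.003, 0.655, -0.755]]
force: [0.3, -0.6, -0.6]
opening: 0.353
grasp_force: 0.0
```

Run:
```python
from h import *
lidview("c")
from rig import bot; s=bot.read_state(); print(s["time_s"],s["force"].round(1),s["grasp_force"],s["position"],s["joint_positions"].round(0))
T,S=dict(np.load("topc.npz")),dict(np.load("scenec.npz"))
def rim(c,x0):
    m=cv2.inRange(cv2.cvtColor(c["color"],cv2.COLOR_RGB2HSV),(98,90,40),(118,255,255)); m[:,:x0]=0
    q=max(cv2.findContours(m,cv2.RETR_EXTERNAL,cv2.CHAIN_APPROX_NONE)[0],key=cv2.contourArea)
    e=cv2.fitEllipse(cv2.convexHull(q)); print(e,onz(c,*e[0],.012).round(4)); return e[0]
a=rim(T,335);b=rim(S,335); print(tri(T,a,S,b))
```

```text
scene [ 338  325   49   45 1712] [361.8 347. ]
top [375 242  34  34 917] [391.5 258. ]
21.6167 [ 0.  -0.  -1.7] 0.0 [ 0.35496304 -0.38501323 -0.00786827] [-35.  51. 100. -55.  52. 143.]
((391.5527038574219, 257.9859619140625), (33.055328369140625, 34.961647033691406), 127.55587768554688) [ 0.305  -0.4461  0.012 ]
((361.7696838378906, 347.0172119140625), (42.71329116821289, 50.658302307128906), 122.27677917480469) [ 0.3017 -0.4477  0.012 ]
(array([ 0.30501172, -0.44735966,  0.00679746]), np.float64(0.0005608150000822392))
```

Lid_big lies flat, knob up, at about (0.304, -0.447), free and still. Now to retract up, straighten the tool and move over the knob.

Run:
```python
from h import *
go([.38,-.36,.10],toolR(-135,20)); go([.304,-.447,.08],toolR(-135,0))
```

```text
off [ 0.0004  0.0441 -0.1046] dr [21.01 -0.27  0.24]
off [ 0.0075  0.1179 -0.0139] dr [41.01 -0.23  0.29]
```

servo_tool --targets '[{"offset": [0,0.012,-0.028],"dr": [5,0,0]},{"offset": [0,0.024,-0.056],"dr": [10,0,0]},{"offset": [0,0.036,-0.084],"dr": [15,0,0]},{"offset": [0,0.044,-0.105],"dr": [21,0,0]},{"offset": [0,0.06,-0.095],"dr": [27,0,0]},{"offset": [0.002,0.075,-0.075],"dr": [33,0,0]},{"offset": [0.004,0.09,-0.055],"dr": [39,0,0]},{"offset": [0.006,0.105,-0.035],"dr": [41,-0.2,0.3]},{"offset": [0.0075,0.118,-0.014],"dr": [41,-0.2,0.3]},{"offset": [0.0075,0.118,-0.014],"dr": [41,-0.2,0.3]},{"offset": [0.0075,0.118,-0.014],"dr": [41,-0.2,0.3]},{"offset": [0.0075,0.118,-0.014],"dr": [41,-0.2,0.3]}]' --gripper -0.3

```text
time_s: 22.62
position: [0.303, -0.4465, 0.0803]
tcp_rot: [[0.706, -0.708, -0.001], [-0.708, -0.706, 0.001], [-0.001, -0.0, -1.0]]
force: [0.8, 0.6, 0.1]
opening: 0.649
grasp_force: 0.0
```

Run:
```python
from h import *
from rig import bot; s=bot.read_state(); print(s["time_s"],s["force"].round(1),s["position"],s["joint_positions"].round(0))
go([.304,-.447,-.018],toolR(-135,0))
```

```text
22.6167 [0.8 0.6 0.1] [ 0.30303346 -0.44647192  0.08031271] [-68.  33. 100.  -0.  47.  67.]
off [ 0.0011 -0.0003  0.0983] dr [-0.01  0.05 -0.11]
```

servo_tool --targets '[{"offset": [0.001,0,0.025],"dr": [0,0,0]},{"offset": [0.001,0,0.045],"dr": [0,0,0]},{"offset": [0.001,0,0.06],"dr": [0,0,0]},{"offset": [0.001,0,0.072],"dr": [0,0,0]},{"offset": [0.001,0,0.082],"dr": [0,0,0]},{"offset": [0.001,0,0.09],"dr": [0,0,0]},{"offset": [0.001,0,0.095],"dr": [0,0,0]},{"offset": [0.001,0,0.098],"dr": [0,0,0]},{"offset": [0.001,0,0.098],"dr": [0,0,0]}]'

```text
time_s: 23.37
position: [0.3043, -0.448, -0.0174]
tcp_rot: [[0.707, -0.708, -0.0], [-0.708, -0.707, -0.001], [0.0, 0.001, -1.0]]
force: [-0.6, 0.4, 0.1]
opening: 0.656
grasp_force: 0.0
```

servo_tool --targets '[{"offset": [0,0,0],"dr": [0,0,0]},{"offset": [0,0,0],"dr": [0,0,0]},{"offset": [0,0,0],"dr": [0,0,0]},{"offset": [0,0,0],"dr": [0,0,0]},{"offset": [0,0,0],"dr": [0,0,0]},{"offset": [0,0,0],"dr": [0,0,0]},{"offset": [0,0,0],"dr": [0,0,0]}]' --gripper 1

```text
time_s: 23.95
position: [0.3039, -0.4482, -0.0174]
tcp_rot: [[0.706, -0.708, -0.0], [-0.708, -0.706, -0.001], [0.0, 0.0, -1.0]]
force: [0.7, 0.3, 1.2]
opening: 0.298
grasp_force: 30.0
```

The knob is gripped. Before lifting, I'll refine the dish position with the arm out of its view, and check the same fit on the lid under the gripper.

Run:
```python
from h import *
from rig import viewer
from scipy.optimize import least_squares
def pts(c,x0,x1,y0,y1):
    im=cv2.resize(c["color"][y0:y1,x0:x1],None,fx=6,fy=6,interpolation=cv2.INTER_CUBIC)
    m=cv2.inRange(cv2.cvtColor(im,cv2.COLOR_RGB2HSV),(98,80,40),(118,255,255))
    q=max(cv2.findContours(m,cv2.RETR_EXTERNAL,cv2.CHAIN_APPROX_NONE)[0],key=cv2.contourArea)[:,0,:]
    return (q+.5)/6-.5+[x0,y0]
def fit(c,q,z,r,x,thr,bad=None):
    cam=-np.array(c["R"]).T@c["t"]; P=np.array([onz(c,*p,z)[:2] for p in q]); x=np.array(x)
    for _ in range(6):
        v=x-cam[:2]; v/=np.linalg.norm(v); w=P-x; d=w@v; F=P[(d>thr)&(abs(np.linalg.norm(w,axis=1)-r)<.006)]
        x=least_squares(lambda s:np.linalg.norm(F-s,axis=1)-r,x,loss="soft_l1",f_scale=.001).x
    return x.round(4),(abs(np.linalg.norm(F-x,axis=1)-r).mean()*1e3).round(2),len(F)
S0=dict(np.load("scene0.npz"));T0=dict(np.load("top0.npz"));Sc=dict(np.load("scenec.npz"));Tc=dict(np.load("topc.npz"))
S=viewer.capture("scene"); np.savez("scened.npz",**S)
for thr in(0,.01,.025):
    print("dish S0",fit(S0,pts(S0,275,335,190,242),.062,.059,(.578,-.118),thr),"Snow",fit(S,pts(S,275,335,190,242),.062,.059,(.578,-.118),thr),"T0",fit(T0,pts(T0,272,322,150,202),.062,.059,(.578,-.118),thr))
    print("lid Sc",fit(Sc,pts(Sc,330,395,315,380),.014,.061,(.304,-.447),thr),"Tc",fit(Tc,pts(Tc,368,415,236,282),.014,.061,(.304,-.447),thr))
```

```text
dish S0 (array([ 0.5802, -0.1186]), np.float64(1.33), 291) Snow (array([ 0.5802, -0.1185]), np.float64(1.24), 292) T0 (array([ 0.5786, -0.1144]), np.float64(1.34), 248)
lid Sc (array([ 0.3017, -0.4464]), np.float64(0.62), 394) Tc (array([ 0.3047, -0.4433]), np.float64(0.98), 310)
dish S0 (array([ 0.58  , -0.1184]), np.float64(1.35), 264) Snow (array([ 0.58  , -0.1184]), np.float64(1.25), 265) T0 (array([ 0.5786, -0.1144]), np.float64(1.19), 216)
lid Sc (array([ 0.3017, -0.4464]), np.float64(0.5), 353) Tc (array([ 0.3047, -0.4433]), np.float64(0.72), 274)
dish S0 (array([ 0.5794, -0.1177]), np.float64(1.07), 224) Snow (array([ 0.5795, -0.1177]), np.float64(1.02), 224) T0 (array([ 0.5789, -0.1147]), np.float64(1.04), 168)
lid Sc (array([ 0.3018, -0.4465]), np.float64(0.35), 292) Tc (array([ 0.3047, -0.4434]), np.float64(0.5), 222)
```

servo_tool --targets '[{"offset": [0,0,-0.004],"dr": [0,0,0]},{"offset": [0,0,-0.012],"dr": [0,0,0]},{"offset": [0,0,-0.03],"dr": [0,0,0]},{"offset": [0,0,-0.055],"dr": [0,0,0]},{"offset": [0,0,-0.08],"dr": [0,0,0]},{"offset": [0,0,-0.105],"dr": [0,0,0]},{"offset": [0,0,-0.13],"dr": [0,0,0]},{"offset": [0,0,-0.148],"dr": [0,0,0]},{"offset": [0,0,-0.155],"dr": [0,0,0]},{"offset": [0,0,-0.155],"dr": [0,0,0]}]'

```text
time_s: 24.83
position: [0.3044, -0.4493, 0.1395]
tcp_rot: [[0.706, -0.708, 0.001], [-0.708, -0.706, -0.005], [0.004, 0.002, -1.0]]
force: [-0.9, 0.2, -2.3]
opening: 0.3
grasp_force: 30.0
```

servo_tool --targets '[{"offset": [-0.001,-0.012,0],"dr": [0,0,0]},{"offset": [-0.003,-0.035,0],"dr": [0,0,0]},{"offset": [-0.006,-0.065,0],"dr": [0,0,0]},{"offset": [-0.008,-0.095,0],"dr": [0,0,0]},{"offset": [-0.011,-0.125,0],"dr": [0,0,0]},{"offset": [-0.014,-0.155,0],"dr": [0,0,0]},{"offset": [-0.016,-0.185,0],"dr": [0,0,0]},{"offset": [-0.019,-0.215,0],"dr": [0,0,0]},{"offset": [-0.022,-0.245,0],"dr": [0,0,0]},{"offset": [-0.024,-0.275,0],"dr": [0,0,0]},{"offset": [-0.027,-0.305,0],"dr": [0,0,0]},{"offset": [-0.03,-0.335,0],"dr": [0,0,0]},{"offset": [-0.032,-0.365,0],"dr": [0,0,0]},{"offset": [-0.035,-0.395,0],"dr": [0,0,0]},{"offset": [-0.037,-0.417,0],"dr": [0,0,0]},{"offset": [-0.038,-0.427,0],"dr": [0,0,0]},{"offset": [-0.038,-0.427,0],"dr": [0,0,0]},{"offset": [-0.038,-0.427,0],"dr": [0,0,0]}]'

```text
time_s: 26.33
position: [0.5781, -0.1191, 0.1357]
tcp_rot: [[0.707, -0.707, -0.004], [-0.707, -0.707, -0.0], [-0.003, 0.003, -1.0]]
force: [0.2, 0.1, -1.4]
opening: 0.3
grasp_force: 30.0
```

Run:
```python
from h import *
from rig import bot, viewer
s=bot.read_state(); t=np.array(s["position"]); print(s["time_s"],s["opening"],s["grasp_force"],t)
go([.580,-.1196,.062],toolR(-135,0))
zl=t[2]+.0174+.006
for n in("scene","top"):
    c=viewer.capture(n); np.savez(n+"e.npz",**c)
    a=np.linspace(0,2*np.pi,90); q=np.array([proj(c,[t[0]+.061*np.cos(f),t[1]+.061*np.sin(f),zl+.008]) for f in a]); print(n,"pred rim",q.min(0).round(1),q.max(0).round(1))
    m=cv2.inRange(cv2.cvtColor(c["color"],cv2.COLOR_RGB2HSV),(98,90,40),(118,255,255)); k,l,st,ce=cv2.connectedComponentsWithStats(m)
    for i in range(1,k):
        if st[i,4]>60: print(st[i],ce[i].round(1))
```

```text
26.3333 0.30030905824506177 29.997589908598457 [ 0.57805746 -0.11911846  0.13571522]
off [ 0.0019 -0.0012  0.0737] dr [ 0.15  0.14 -0.  ]
scene pred rim [286.8 173.9] [329.2 202.4]
[178 165  30  23 483] [192.3 175.6]
[ 283  176   54   94 2516] [309.9 223. ]
top pred rim [279.3 152.8] [317.3 189.7]
[172 187  20  20 187] [180.8 195.9]
[313 190  27  30 501] [325.4 202.3]
```

servo_tool --targets '[{"offset": [0.002,-0.001,0.015],"dr": [0,0,0]},{"offset": [0.002,-0.001,0.035],"dr": [0,0,0]},{"offset": [0.002,-0.001,0.055],"dr": [0,0,0]},{"offset": [0.002,-0.001,0.07],"dr": [0,0,0]},{"offset": [0.002,-0.001,0.078],"dr": [0,0,0]},{"offset": [0.002,-0.001,0.081],"dr": [0,0,0]},{"offset": [0.002,-0.001,0.081],"dr": [0,0,0]},{"offset": [0.002,-0.001,0.081],"dr": [0,0,0]}]'

```text
time_s: 27.1
position: [0.582, -0.1213, 0.0568]
tcp_rot: [[0.706, -0.709, 0.001], [-0.709, -0.706, -0.001], [0.002, 0.0, -1.0]]
force: [0.4, 0.4, -2.1]
opening: 0.299
grasp_force: 30.0
```

Run:
```python
from h import *
from rig import bot, viewer
from scipy.optimize import least_squares
s=bot.read_state(); t=np.array(s["position"]); print(s["time_s"],t,s["force"].round(1))
c=viewer.capture("scene"); np.savez("scenef.npz",**c); x0,x1,y0,y1=272,340,180,240
im=cv2.resize(c["color"][y0:y1,x0:x1],None,fx=6,fy=6,interpolation=cv2.INTER_CUBIC)
m=cv2.inRange(cv2.cvtColor(im,cv2.COLOR_RGB2HSV),(98,80,40),(118,255,255))
q=max(cv2.findContours(m,cv2.RETR_EXTERNAL,cv2.CHAIN_APPROX_NONE)[0],key=cv2.contourArea)[:,0,:]
q=(q+.5)/6-.5+[x0,y0]; zt=t[2]+.0234+.008; P=np.array([onz(c,*p,zt)[:2] for p in q]); cam=-np.array(c["R"]).T@c["t"]
x=t[:2].copy()
for _ in range(8):
    v=x-cam[:2]; v/=np.linalg.norm(v); w=P-x; F=P[(w@v>-.005)&(abs(np.linalg.norm(w,axis=1)-.061)<.004)]
    x=least_squares(lambda u:np.linalg.norm(F-u,axis=1)-.061,x,loss="soft_l1",f_scale=.001).x
a=np.degrees(np.arctan2(*(F-x).T[::-1])); print("lid S",x.round(4),len(F),np.histogram(a,12,(-180,180))[0],"minus tcp",(x-t[:2]).round(4))
cv2.imwrite("pics/hover.png",cv2.resize(c["color"][150:270,230:390,::-1],(800,600),interpolation=cv2.INTER_CUBIC))
```

```text
27.1 [ 0.58195023 -0.12130106  0.05681403] [ 0.4  0.4 -2.1]
lid S [ 0.5818 -0.1217] 117 [ 0  0  0 14  0  0  0 15 47 41  0  0] minus tcp [-0.0001 -0.0004]
```

View pics/hover.png

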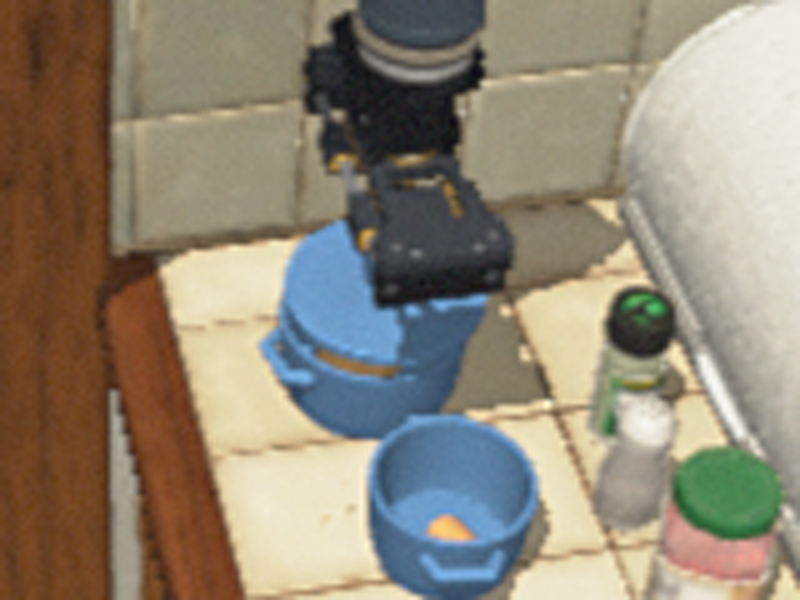

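The hover view shows the lid over the potato's dish (lid 283–487 px, dish about 285–480 px) with the potato visible in the gap. After a 3 mm correction I'll lower with the force watched.

servo_tool --targets '[{"offset": [-0.0015,0,0],"dr": [0,0,0]},{"offset": [-0.003,0,0.002],"dr": [0,0,0]},{"offset": [-0.003,0,0.005],"dr": [0,0,0]},{"offset": [-0.003,0,0.008],"dr": [0,0,0]},{"offset": [-0.003,0,0.01],"dr": [0,0,0]},{"offset": [-0.003,0,0.012],"dr": [0,0,0]},{"offset": [-0.003,0,0.012],"dr": [0,0,0]}]'

```text
time_s: 27.73
position: [0.5791, -0.1182, 0.0435]
tcp_rot: [[0.706, -0.708, -0.001], [-0.708, -0.706, -0.0], [-0.001, 0.001, -1.0]]
force: [-0.4, 0.7, -1.9]
opening: 0.301
grasp_force: 30.0
```

servo_tool --targets '[{"offset": [0,0,0.001],"dr": [0,0,0]},{"offset": [0,0,0.002],"dr": [0,0,0]},{"offset": [0,0,0.003],"dr": [0,0,0]},{"offset": [0,0,0.003],"dr": [0,0,0]}]'

```text
time_s: 28.07
position: [0.5797, -0.1184, 0.0411]
tcp_rot: [[0.706, -0.708, 0.0], [-0.708, -0.706, -0.001], [0.001, 0.0, -1.0]]
force: [0.6, 0.6, -1.5]
opening: 0.299
grasp_force: 30.0
```

servo_tool --targets '[{"offset": [0,0,0.001],"dr": [0,0,0]},{"offset": [0,0,0.002],"dr": [0,0,0]},{"offset": [0,0,0.002],"dr": [0,0,0]}]'

```text
time_s: 28.32
position: [0.5799, -0.1185, 0.0392]
tcp_rot: [[0.706, -0.708, 0.001], [-0.708, -0.706, -0.001], [0.001, 0.0, -1.0]]
force: [1.4, 1.5, -0.4]
opening: 0.298
grasp_force: 30.0
```

servo_tool --targets '[{"offset": [0,0,0.001],"dr": [0,0,0]},{"offset": [0,0,0.0015],"dr": [0,0,0]},{"offset": [0,0,0.0015],"dr": [0,0,0]}]'

```text
time_s: 28.57
position: [0.5799, -0.1185, 0.0388]
tcp_rot: [[0.706, -0.708, 0.001], [-0.708, -0.706, -0.001], [0.001, 0.0, -1.0]]
force: [-1.4, 0.3, 5.2]
opening: 0.299
grasp_force: 30.0
```

Contact came at 0.0388 m, against a predicted seat of 0.0386, so the lid is seated. Releasing and lifting off.

servo_tool --targets '[{"offset": [0,0,-0.001],"dr": [0,0,0]},{"offset": [0,0,-0.001],"dr": [0,0,0]},{"offset": [0,0,-0.001],"dr": [0,0,0]},{"offset": [0,0,-0.001],"dr": [0,0,0]},{"offset": [0,0,-0.001],"dr": [0,0,0]}]' --gripper -0.1

```text
time_s: 28.98
position: [0.5791, -0.1186, 0.0386]
tcp_rot: [[0.706, -0.708, -0.001], [-0.708, -0.706, -0.001], [-0.0, 0.001, -1.0]]
force: [-0.8, -0.5, 1.0]
opening: 0.532
grasp_force: 0.7
```

servo_tool --targets '[{"offset": [0,0,-0.005],"dr": [0,0,0]},{"offset": [0,0,-0.015],"dr": [0,0,0]},{"offset": [0,0,-0.04],"dr": [0,0,0]},{"offset": [0,0,-0.07],"dr": [0,0,0]},{"offset": [0,0,-0.1],"dr": [0,0,0]},{"offset": [0,0,-0.13],"dr": [0,0,0]},{"offset": [0.01,0,-0.15],"dr": [0,0,0]},{"offset": [-0.02,0.02,-0.15],"dr": [0,0,0]},{"offset": [-0.05,0.05,-0.15],"dr": [0,0,0]},{"offset": [-0.08,0.08,-0.15],"dr": [0,0,0]},{"offset": [-0.1,0.1,-0.15],"dr": [0,0,0]},{"offset": [-0.1,0.1,-0.15],"dr": [0,0,0]}]'

```text
time_s: 29.98
position: [0.4306, -0.1153, 0.1886]
tcp_rot: [[0.705, -0.709, -0.008], [-0.709, -0.705, 0.003], [-0.007, 0.003, -1.0]]
force: [-0.5, 1.2, -0.2]
opening: 0.546
grasp_force: 0.0
```

Run:
```python
from h import *
from rig import bot, viewer
from scipy.optimize import least_squares
s=bot.read_state(); print(s["time_s"],s["position"],s["force"].round(1),s["grasp_force"])
T0,S0=dict(np.load("top0.npz")),dict(np.load("scene0.npz"))
for n,b,c0 in(("scene",(272,340,180,242),S0),("top",(268,325,145,205),T0)):
    c=viewer.capture(n); np.savez(n+"g.npz",**c); x0,x1,y0,y1=b
    im=cv2.resize(c["color"][y0:y1,x0:x1],None,fx=6,fy=6,interpolation=cv2.INTER_CUBIC)
    m=cv2.inRange(cv2.cvtColor(im,cv2.COLOR_RGB2HSV),(98,80,40),(118,255,255))
    q=max(cv2.findContours(m,cv2.RETR_EXTERNAL,cv2.CHAIN_APPROX_NONE)[0],key=cv2.contourArea)[:,0,:]
    q=(q+.5)/6-.5+[x0,y0]; P=np.array([onz(c,*p,.07)[:2] for p in q]); cam=-np.array(c["R"]).T@c["t"]; x=np.array([.58,-.1185])
    for _ in range(8):
        v=x-cam[:2]; v/=np.linalg.norm(v); w=P-x; F=P[(w@v>0)&(abs(np.linalg.norm(w,axis=1)-.061)<.005)]
        x=least_squares(lambda u:np.linalg.norm(F-u,axis=1)-.061,x,loss="soft_l1",f_scale=.001).x
    r=np.linalg.norm(F-x,axis=1); fr=least_squares(lambda u:np.hypot(*(F-u[:2]).T)-u[2],[*x,.061]).x
    print(n,x.round(4),"res",(abs(r-.061).mean()*1e3).round(2),len(F),"free r",fr.round(4))
```

```text
29.9833 [ 0.43056845 -0.11534134  0.18864602] [-0.5  1.2 -0.2] 0.0
scene [ 0.5764 -0.1195] res 1.14 160 free r [ 0.5785 -0.1203  0.059 ]
top [ 0.5759 -0.1168] res 1.15 221 free r [ 0.5801 -0.1178  0.0579]
```

Run:
```python
from h import *
for f in("scene0","scenef","sceneg"):
    c=dict(np.load(f+".npz")); h=cv2.cvtColor(c["color"],cv2.COLOR_RGB2HSV)
    m=cv2.inRange(h,(8,90,60),(24,255,255)); print(f,"potato px",cv2.countNonZero(m[205:236,290:322]),"cork px",cv2.countNonZero(m[240:266,308:336]))
c=dict(np.load("sceneg.npz")); g=c["color"][:,:,2].astype(int)
X=proj(c,[.579,-.119,.062]); 
# columns: brightness down the front edge; rim-edge row predicted for seated lid (underside z=.062)
for a in(-170,-150,-130,-110,-90):
    d=np.array([np.cos(np.radians(a)),np.sin(np.radians(a))])*.061; e=np.array([.579,-.119])+d
    lo,hi=proj(c,[*e,.062]),proj(c,[*e,.070]); u=int(round(lo[0])); r=int(round(hi[1]))-4
    print(a,u,"top edge",hi[1].round(1),"bottom edge",lo[1].round(1),"rows from",r,g[r:r+12,u])
```

```text
scene0 potato px 126 cork px 87
scenef potato px 22 cork px 27
sceneg potato px 0 cork px 26
-170 298 top edge 224.5 bottom edge 226.3 rows from 220 [110 113 114 113 114 114 106 102 107 108 110 106]
-150 305 top edge 225.8 bottom edge 227.7 rows from 222 [216 143 114 131 125 111 113 113 111 114 112 109]
-130 312 top edge 225.4 bottom edge 227.3 rows from 221 [119 115 117 123 120 117 113 112 111 112 110 106]
-110 318 top edge 223.2 bottom edge 225.0 rows from 219 [209 207 213 223 162 111 103 106 103 103 105 101]
-90 323 top edge 219.5 bottom edge 221.4 rows from 216 [210 218 173 135 109  96  97 100 105 103 103 106]
```

servo_tool --targets '[{"offset": [0,0.03,-0.01],"dr": [0,0,0]},{"offset": [0,0.06,-0.02],"dr": [0,0,0]},{"offset": [0.01,0.1,-0.04],"dr": [0,0,0]},{"offset": [0.04,0.13,-0.06],"dr": [0,0,0]},{"offset": [0.07,0.16,-0.08],"dr": [0,0,0]},{"offset": [0.1,0.19,-0.1],"dr": [0,0,0]},{"offset": [0.12,0.22,-0.1],"dr": [0,0,0]},{"offset": [0.12,0.25,-0.1],"dr": [0,0,0]},{"offset": [0.12,0.25,-0.1],"dr": [0,0,0]},{"offset": [0.12,0.25,-0.1],"dr": [0,0,0]}]'

```text
time_s: 30.92
position: [0.3459, -0.3824, 0.2893]
tcp_rot: [[0.704, -0.711, 0.001], [-0.711, -0.704, -0.002], [0.002, 0.001, -1.0]]
force: [0.8, -0.8, 0.4]
opening: 0.553
grasp_force: 0.0
```

Run:
```python
from h import *
from rig import bot,viewer
s=bot.read_state(); print(s["time_s"],s["position"],s["force"].round(1))
c=viewer.capture("scene"); np.savez("sceneh.npz",**c); h=cv2.cvtColor(c["color"],cv2.COLOR_RGB2HSV)
m=cv2.inRange(h,(8,90,60),(24,255,255)); print("potato",cv2.countNonZero(m[205:236,290:322]),"cork",cv2.countNonZero(m[240:266,308:336]))
g=c["color"][:,:,2].astype(int)
for a in(-180,-170,-150,-130,-110,-90,-80):
    e=np.array([.579,-.119])+np.array([np.cos(np.radians(a)),np.sin(np.radians(a))])*.061
    lo,hi=proj(c,[*e,.062]),proj(c,[*e,.070]); u=int(round(hi[0])); r=int(round(hi[1]))-5
    print(a,u,"top",hi[1].round(1),"bot",lo[1].round(1),"from",r,g[r:r+12,u])
```

```text
30.9167 [ 0.34594985 -0.38244786  0.28930939] [ 0.8 -0.8  0.4]
potato 0 cork 26
-180 295 top 223.2 bot 225.0 from 218 [115 113 113 113 121 120 113 107 107 106 107 108]
-170 298 top 224.5 bot 226.3 from 219 [118 112 115 112 112 123 113 106 104 107 105 110]
-150 305 top 225.8 bot 227.7 from 221 [115 117 115 112 133 118 107 112 110 109 111 109]
-130 312 top 225.4 bot 227.3 from 220 [120 118 118 117 124 121 113 111 113 110 111 107]
-110 319 top 223.2 bot 225.0 from 218 [114 112 113 118 118 111 104 102 101  97 103 100]
-90 323 top 219.5 bot 221.4 from 215 [113 115 119 115 111 103 104 100 101 101 105 101]
-80 325 top 217.3 bot 219.2 from 212 [106 111 110 102 102 102 100 100 102 103 101 102]
```

Run:
```python
from h import *
for f in("scene0","scene4","scene7","scened","scenee","scenef","sceneh"):
    c=dict(np.load(f+".npz")); h=cv2.cvtColor(c["color"],cv2.COLOR_RGB2HSV)
    o=[]
    for lo in(90,60,30):
        m=cv2.inRange(h,(4,lo,25),(28,255,255))[240:266,310:334]; y,x=np.nonzero(m); o.append((len(x),(x.min()+310,x.max()+310,y.min()+240,y.max()+240) if len(x) else 0))
    print(f,o)
h=cv2.cvtColor(dict(np.load("sceneh.npz"))["color"],cv2.COLOR_RGB2HSV); print(h[246:266:2,319],"\n",h[246:266:2,323])
```

```text
scene0 [(87, (np.int64(320), np.int64(327), np.int64(248), np.int64(261))), (94, (np.int64(319), np.int64(327), np.int64(248), np.int64(261))), (99, (np.int64(319), np.int64(333), np.int64(240), np.int64(261)))]
scene4 [(87, (np.int64(320), np.int64(327), np.int64(248), np.int64(261))), (94, (np.int64(319), np.int64(327), np.int64(248), np.int64(261))), (99, (np.int64(319), np.int64(333), np.int64(240), np.int64(261)))]
scene7 [(87, (np.int64(320), np.int64(327), np.int64(248), np.int64(261))), (94, (np.int64(319), np.int64(327), np.int64(248), np.int64(261))), (100, (np.int64(319), np.int64(333), np.int64(240), np.int64(261)))]
scened [(26, (np.int64(316), np.int64(323), np.int64(253), np.int64(257))), (32, (np.int64(316), np.int64(333), np.int64(253), np.int64(265))), (35, (np.int64(316), np.int64(333), np.int64(253), np.int64(265)))]
scenee [(26, (np.int64(316), np.int64(323), np.int64(253), np.int64(257))), (33, (np.int64(316), np.int64(333), np.int64(253), np.int64(265))), (36, (np.int64(316), np.int64(333), np.int64(253), np.int64(265)))]
scenef [(26, (np.int64(316), np.int64(323), np.int64(253), np.int64(257))), (32, (np.int64(316), np.int64(333), np.int64(253), np.int64(265))), (35, (np.int64(316), np.int64(333), np.int64(253), np.int64(265)))]
sceneh [(26, (np.int64(316), np.int64(323), np.int64(253), np.int64(257))), (33, (np.int64(316), np.int64(333), np.int64(253), np.int64(265))), (36, (np.int64(316), np.int64(333), np.int64(253), np.int64(265)))]
[[104 113 170]
 [105 118 201]
 [105 118 204]
 [106 110 208]
 [ 18 143 244]
 [ 20 131 248]
 [109  71 212]
 [105 114 148]
 [104 114 139]
 [105 114 222]] 
 [[105 117 175]
 [106 113 180]
 [104 117 203]
 [105 119 207]
 [105 118 196]
 [ 14 124 211]
 [111  68 202]
 [104 115 140]
 [106 111 140]
 [104 116 222]]
```

The cork fell over inside its dish before the `scened` image, so the dish was probably nudged. I'll check how far the small dish moved.

Run:
```python
from h import *
for f in("scene0","scene7","scene8","scene9","scenea","sceneb","scenec","scened","sceneh"):
    c=dict(np.load(f+".npz")); m=cv2.inRange(cv2.cvtColor(c["color"],cv2.COLOR_RGB2HSV),(98,80,40),(118,255,255))
    o=cv2.inRange(cv2.cvtColor(c["color"],cv2.COLOR_RGB2HSV),(4,90,25),(28,255,255))[240:270,305:340]
    m=m[236:280,300:345]; k,l,st,ce=cv2.connectedComponentsWithStats(m); i=1+st[1:,4].argmax(); s=st[i]; print(f,s+[300,236,0,0,0],ce[i].round(1)+[300,236],"cork",cv2.countNonZero(o))
for u,v in((322.5,238),):
    c=dict(np.load("scene0.npz")); p=onz(c,u,255,.062); print("per px",(onz(c,u+1,255,.062)-p).round(4),(onz(c,u,256,.062)-p).round(4))
```

```text
scene0 [306 237  33  38 879] [321.1 255.2] cork 89
scene7 [306 237  33  38 878] [321.1 255.3] cork 89
scene8 [306 237  29  38 739] [318.6 255.7] cork 90
scene9 [306 237  29  38 750] [318.8 255.5] cork 90
scenea [306 238  29  37 772] [319.3 255.6] cork 90
sceneb [306 237  28  38 706] [318.  255.7] cork 90
scenec [300 236  29  33 557] [314.3 251. ] cork 80
scened [300 236  38  34 909] [319.3 250.9] cork 30
sceneh [300 236  38  34 911] [319.3 250.9] cork 29
per px [ 0.0016 -0.0023  0.    ] [-0.0032 -0.0017  0.    ]
```

Run:
```python
from h import *
from rig import viewer
from scipy.optimize import least_squares
cs={"S0":dict(np.load("scene0.npz")),"Sh":dict(np.load("sceneh.npz")),"T0":dict(np.load("top0.npz")),"Th":viewer.capture("top")}
np.savez("toph.npz",**cs["Th"])
for n,c in cs.items():
    x0,x1,y0,y1=(295,350,225,285) if n[0]=="S" else (300,355,180,228)
    m=cv2.inRange(cv2.cvtColor(c["color"],cv2.COLOR_RGB2HSV),(98,80,40),(118,255,255)); q=np.argwhere(cv2.morphologyEx(m,cv2.MORPH_GRADIENT,np.ones((3,3),np.uint8))[y0:y1,x0:x1]>0)[:,::-1]+[x0,y0]
    cam=-np.array(c["R"]).T@c["t"]; P=np.array([onz(c,*p,.062)[:2] for p in q]); best=[]
    for sx in np.array([(0,0),(.015,.01),(-.01,-.01),(.02,.02),(.01,0)])+[.475,-.231]:
        x=sx
        for _ in range(10):
            w=P-x; F=P[abs(np.linalg.norm(w,axis=1)-.0475)<.005]; x=least_squares(lambda u:np.linalg.norm(F-u,axis=1)-.0475,x,loss="soft_l1",f_scale=.001).x
        best.append((len(F),*x.round(4)))
    print(n,max(best))
```

```text
S0 (152, np.float64(0.4815), np.float64(-0.2309))
Sh (156, np.float64(0.492), np.float64(-0.219))
T0 (219, np.float64(0.479), np.float64(-0.2313))
Th (219, np.float64(0.4906), np.float64(-0.2195))
```

The small dish shifted about 16 mm in both views, which is under the 30 mm limit, and the cork is still inside it. The big dish hasn't moved and its lid is seated and level, so I'm handing in.

```bash
python3 -c "
from rig import ticket
print(ticket.hand_in())"
```

```text
the job is handed in; nothing more can be done
None
```

I handed the job in with the large lid seated level on the potato's dish; one flaw is that, as I drew back from laying the lid down, the gripper pushed the cork's dish about 16 mm (limit 30 mm) and tipped the cork over inside it.

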